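# Unlock the child-safe cutlery tray and set the knife sharpener in its stand

### The job

Slide the orange keeper catch on the counter riser all the way back, away from you, then draw the black-knobbed bolt it was blocking fully towards where the catch stood, and pull well out the cutlery tray with its steel bar handle. Lift out the dark knife sharpener that stands behind the tray front, stand it on the ribbed drying mat and let go, take it again by its two broad slotted sides, and lower it gently (do not drop it) upright between the two cheeks of the bamboo stand, sitting flat and centred. Leave the tray out, the catch and bolt undone, and the other things on the counter where they are.

Things in the scene. Friction and masses are not known exactly. Their poses are not given: they have to be found in the camera images.
- unit: Fixed pale-topped riser, 220 deep (x) x 320 wide (y) x 100 high; origin centre of underside, x from front (robot side) to back, y left, carcass front at x=-110. Under its top a pull-out tray, front panel 14 thick. Bolt and catch lie on the top at the front. A post of the tray at x=-80, y=110 (top z=118) stands behind the bolt's end and travels with the tray. All but the two knobs is below z=121.
- catch (a joint): Keeper catch, the first fastening: steel block with orange square knob. Travel in m along the riser's +x (away from the robot), 0 to 0.042; near 0 (starts up to 0.006) it stands in the bolt's way, from 0.018 the bolt is free. About 2 N of friction, stays where left.
- catch_knob (a point): Centre of the top of the catch's orange knob, 14 x 14 mm, sides along the riser's axes; the knob rises from z=118 to z=150. It moves with the catch.
- bolt (a joint): Bolt, the second fastening: steel bar along the riser's y with a black square knob. Travel in m along the riser's -y (to the right), 0 to 0.048; the tray is blocked until about 0.022. Cannot move more than about 3 mm until the catch is out of its way. About 2 N of friction, stays where left.
- bolt_knob (a point): Centre of the top of the bolt's black knob, 14 x 14 mm, sides along the riser's axes, rising from z=118 to z=150. It moves with the bolt; when shut it stands 62 mm to the left (+y) of the catch knob.
- drawer (a joint): The cutlery tray's travel in m along the riser's -x (towards the robot), 0 shut to 0.13 fully out; 0.10 gives the gripper room over the sharpener. About 2 N of friction, stays where left.
- tray_handle (a point): Middle of the tray's horizontal steel bar handle, 110 long along the riser's y, about 10 to 12 thick, centre 60 above the counter and 35 in front of the tray front; it moves with the tray.
- sharpener: Graphite block-shaped knife sharpener, 44 (x) x 64 (y) x 50 high, about 0.22 kg, two slots across its top showing on the broad 64-wide sides; origin centre of underside. Starts in the tray's front compartment, floor z=20, y along riser's y. Compartment 56 (x) by 272 (y), front panel to z=84, divider to z=68: fingers fit only at its narrow ends (grip along its y). Hidden until the tray is out.
- stand: Fixed bamboo stand, base 70 (x) x 100 (y) x 12 high, two upright cheeks at its +y and -y ends, 72 apart inside, 54 long in x, up to z=75; open at both x sides. The sharpener's y goes along the stand's y (either way round), so the fingers must be on the sharpener's +x and -x sides. Origin centre of underside. Its place and the mat's may be swapped.
- stand_bay (a point): Centre of the bay's floor between the cheeks, 12 above the counter; axes as the stand's.
- mat: Fixed grey-blue ribbed drying mat, 130 x 130 x 4 thick, origin centre of the underside.
- tumbler: Bystander, loose: black ceramic tumbler, 74 across, 85 high (mm); origin centre of its underside.
- dispenser: Bystander, loose: brushed steel push soap dispenser, 68 across, 183 high (mm); origin centre of its underside.
- brushpot: Bystander, loose: bamboo pot, 80 across, 110 high, with a silver bottle brush standing in it, 268 high in all (mm); origin centre of its underside.
- mug: Bystander, loose: white mug, 80 across, 80 high (mm); origin centre of its underside.
- soapdish: Bystander, loose: white soap dish 80 x 110 with a green bar of soap, 34 high (mm); origin centre of its underside.
- jar: Bystander, loose: amber glass jar with steel cap, 56 across, 80 high, standing on the back right part of the riser (mm); origin centre of its underside.
- timer: Bystander, loose: white round kitchen timer, 60 across, 35 high (mm); origin centre of its underside.
Mind the look-alikes: they are no part of the job. Of the things that look like the stand, the smallest one is meant.

How it is judged:
By the outcome, as a careful person would: the job done as asked, in the order asked, and still so for the second after the job is handed in, with the robot touching nothing.
It also fails if it takes over 72 s, if anything falls off the work surface, if the arm or the gripper's body presses on something with over 40 N, if the wrist force passes 120 N, or if a joint passes its speed limit or range.

### The arm

A 7-joint arm with a two-finger parallel gripper is mounted at the origin on the work surface. World frame = base frame: x ahead of the robot, y to its left, z up, the work surface at z = 0. Lengths are in m, angles in rad, forces in N, time in s.
With the tool pointing down it reaches from about 0.425 to 0.925 m from the base axis. Payload 6.8 kg.
Tool frame: the origin (TCP) lies at the very end of the fingers, on their centre line; the grasp point (between the pads) lies 19 mm behind it; z points along the fingers, x is the direction in which the jaws open and shut, and the axes are right-handed (so a half turn about z gives the same grasp; the last joint's range is limited). The gripper opens to 85 mm and grips with 20 to 120 N. Pads are 22 mm wide; open, the fingers measure 114 mm over their backs; the gripper's body (76 mm by 85 mm) begins 54 mm behind the grasp point. The pads swing forward as they close: fully open they stand 13 mm farther back than shut.
Start: joints at [-1.308, 0.477, 0.022, 1.555, -0.011, 1.109, -0.083], TCP at [0.245, 0.629, 0.231] pointing down, gripper open.
Joint ranges: [-2.96, 2.96], [-0.34, 2.1], [-1.41, 1.46], [0.24, 2.44], [-1.37, 4.51], [0.17, 1.92], [-2.96, 2.96]. Speed limits (rad/s): [2.39, 2.39, 3.14, 3.14, 3.14, 3.14, 3.14].

### API

Orientations are given as a rotation vector (axis times angle).
In Python, from bench import r, grab_frame gives the robot as it stands. The module is installed in compiled form; this text tells all that it offers.
- The arm moves only by the tool send_rows, never from a script. Its argument "series" is a list of rows, each a list of 2 entries, a list of its own where there are three numbers: the shift along the tool's x, y, z in m, then the turn, a rotation vector about the tool's x, y, z in units of 5 degrees (1.0 is 5 degrees). A call has 1 to 20 rows; each row shifts and turns the commanded pose from where the row before left it, along the tool's axes as they then stand; what a row does not reach is not made up. A row lasts 1/8 s, in which the tool goes at most 62.5 mm and 10.7 degrees, less where a joint would pass 70% of its speed; a pose out of reach is approached as far as the arm can. A call is refused whole if a number of a shift passes 0.0625 or a number of a turn 1, either way. A call with a gripper value outside its range is refused whole. "fingers" is the closure in counts, from 0 (fully open) to 255 (shut), set as the call begins (left out, the last holds). The fingers move at their own pace and stop on an object; "grip_force" is the grip in N (left out, the last holds). Time passes only in rows, so rows that do not move let the fingers close. It gives the time, the measured TCP pose, the force and the opening at its end, in the units of the state.
- r.get_obs(): the state, without advancing time (a new reading comes with each control period).
- grab_frame(name): name is "scene" or "top" or "wrist"; returns a dict with "frame" (420x560x3 uint8, red, green, blue), "fx", "fy", "cx", "cy" (pixels), "dist_coeffs" ([k1, k2, p1, p2, k3] as OpenCV has them; the pictures are not rectified), "origin" and "rotation" of the camera in the world; the wrist camera has in their place "T_tool_cam" (4x4, takes a point from camera to tool coordinates, whose origin is the TCP and whose axes are the tool frame's). Camera axes: x right, y down, z forward; pixel columns grow to the right and rows downward; lengths in m; the calibration is good to about 2 mm. A picture is of the moment at which its call begins: read the wrist's pose just before it. There is no depth.
- r.hand_in(): hands the job in, once; it reports no verdict.
The state is a dict: "clock": time; "joints": joint angles; "qvel": joint speeds; "tau": joint torques, N m; "tcp_pos": TCP position; "orientation": TCP orientation; "contact_force": force on the tool from outside, world axes, zero at the start; "moment": the same for the moment, N m; "grip_width": finger opening in m.
Only numpy, scipy, OpenCV 4.12 (cv2) and the standard library are available. Lean on these libraries where they do the work, as an engineer would, in place of code of your own. Each camera call takes 0.05 s, during which the arm holds its last target.

## Working session

There is one attempt and no reset: what is moved stays moved. The work goes in short steps, Python scripts to look and compute and a tool call to move; the robot and the scene stay as the last step left them, time stands still between calls to the robot, and variables do not carry over. Pictures are saved under pics/ and viewed, and the job is handed in when it is done.

Besides the shell and the picture viewer there is one more tool, called as name(argument=value, ...) on one line, values as JSON. send_rows: Moves the arm, as the interface text tells. Its arguments: {"type":"object","properties":{"series":{"type":"array"},"fingers":{"type":"number"},"grip_force":{"type":"number"}},"required":["series"]}

```bash
mkdir -p pics; cat > h.py <<'E'
import numpy as np, cv2
from bench import r, grab_frame
from scipy.spatial.transform import Rotation as R
def K(f): return np.array([[f['fx'],0,f['cx']],[0,f['fy'],f['cy']],[0,0,1.]])
def pose(f,o=None):
    if 'origin' in f:
        Rm=np.array(f['rotation']); 
        if Rm.shape!=(3,3): Rm=R.from_rotvec(Rm).as_matrix()
        return Rm,np.array(f['origin'])
    T=np.eye(4);T[:3,:3]=R.from_rotvec(o['orientation']).as_matrix();T[:3,3]=o['tcp_pos']
    T=T@np.array(f['T_tool_cam']);return T[:3,:3],T[:3,3]
def ray(f,px,o=None):
    u=cv2.undistortPoints(np.array(px,float).reshape(-1,1,2),K(f),np.array(f['dist_coeffs'],float)).reshape(-1,2)
    Rm,t=pose(f,o); d=np.c_[u,np.ones(len(u))]@Rm.T
    return t,d
def atz(f,px,z,o=None):
    t,d=ray(f,px,o); z=np.broadcast_to(z,(len(d),)); s=(z-t[2])/d[:,2]; return t+d*s[:,None]
def proj(f,P,o=None):
    Rm,t=pose(f,o); p=(np.atleast_2d(P)-t)@Rm
    return cv2.projectPoints(p.reshape(-1,1,3),np.zeros(3),np.zeros(3),K(f),np.array(f['dist_coeffs'],float))[0].reshape(-1,2)
def save(f,name,crop=None,s=1):
    im=f['frame'][:,:,::-1]
    if crop: x0,y0,x1,y1=crop; im=im[y0:y1,x0:x1]
    if s!=1: im=cv2.resize(im,None,fx=s,fy=s,interpolation=cv2.INTER_CUBIC)
    cv2.imwrite('pics/'+name+'.png',im)
E
python3 - <<'E'
from h import *
import pickle
o=r.get_obs(); print(o)
for n in ('scene','top','wrist'):
    f=grab_frame(n); save(f,n+'0',s=1.4); pickle.dump((f,o),open(n+'0.pkl','wb'))
    print({k:v for k,v in f.items() if k!='frame'})
E
```

```text
{'clock': 0.0, 'joints': array([-1.30809896,  0.477806  ,  0.02232205,  1.55650023, -0.01151696,
        1.1093042 , -0.08308269]), 'qvel': array([-8.73867315e-05,  7.68744765e-05, -6.50791978e-05, -4.35463104e-04,
        1.32468144e-03, -8.61577705e-04,  1.42270255e-03]), 'tau': array([-4.43362269e-04, -5.96453011e+01,  1.60760276e+00, -2.81194872e+01,
        1.24700760e-02,  9.25888075e-03,  9.75174459e-06]), 'tcp_pos': array([0.24436848, 0.62854603, 0.23030083]), 'orientation': array([ 2.59186753e+00,  1.77327857e+00, -2.33980577e-03]), 'contact_force': array([-0.07828869,  0.18826781,  0.17070153]), 'moment': array([ 0.06790663, -0.03769774,  0.05552063]), 'grip_width': 0.08528964283932727}
{'fx': 444.3646436658257, 'fy': 444.3646436658257, 'cx': 282.27655329591903, 'cy': 200.8009836818604, 'dist_coeffs': array([-0.03033522,  0.        ,  0.        ,  0.        ,  0.        ]), 'origin': array([ 1.03433977, -0.5887139 ,  1.13002726]), 'rotation': array([-2.3804612 , -0.84323907,  0.30427319])}
{'fx': 495.36777913303064, 'fy': 495.36777913303064, 'cx': 273.22610978683826, 'cy': 210.516563747624, 'dist_coeffs': array([-0.17474623,  0.        ,  0.        ,  0.        ,  0.        ]), 'origin': array([0.30556104, 0.01281353, 1.65061507]), 'rotation': array([-2.14583728,  2.15630489, -0.16825749])}
{'fx': 320.80083167071774, 'fy': 320.80083167071774, 'cx': 275.39732277887555, 'cy': 214.48908555269463, 'dist_coeffs': array([-0.03442077,  0.        ,  0.        ,  0.        ,  0.        ]), 'T_tool_cam': array([[ 9.99999598e-01,  6.96944518e-04,  5.64771591e-04,
        -9.04881669e-04],
       [-8.30809556e-04,  9.56999507e-01,  2.90088356e-01,
        -7.31776579e-02],
       [-3.38310645e-04, -2.90088708e-01,  9.56999701e-01,
        -1.41896202e-01],
       [ 0.00000000e+00,  0.00000000e+00,  0.00000000e+00,
         1.00000000e+00]])}
```

View pics/scene0.png

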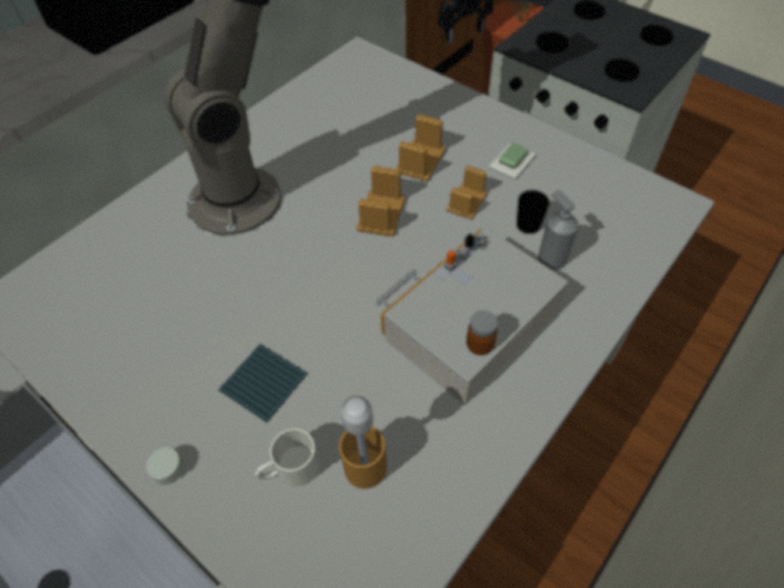

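View pics/top0.png

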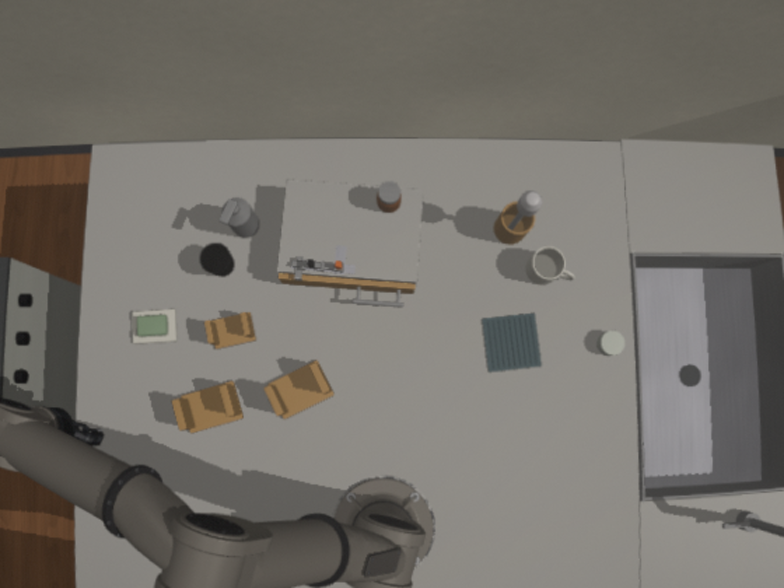

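View pics/wrist0.png

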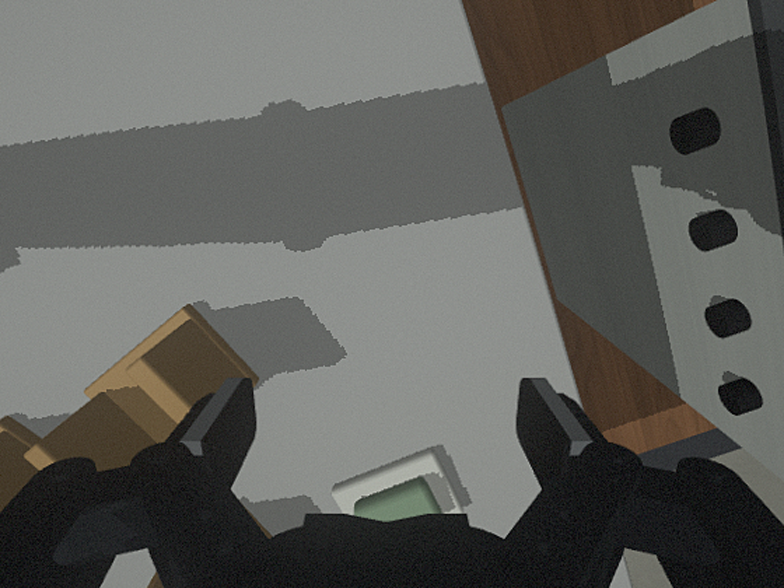

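Three stand-like things in the top picture: (230,330), (298,389), (208,406) in the 1.4x view. The first looks smallest and I take it as the meant one; I'll check that against its sizes in enlarged crops.

```bash
python3 - <<'E'
from h import *
import pickle
f,o=pickle.load(open('top0.pkl','rb'))
save(f,'t_st',(110,210,250,320),5)
save(f,'t_unit',(190,120,310,225),6)
E
```

```text
(no output)
```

View pics/t_st.png

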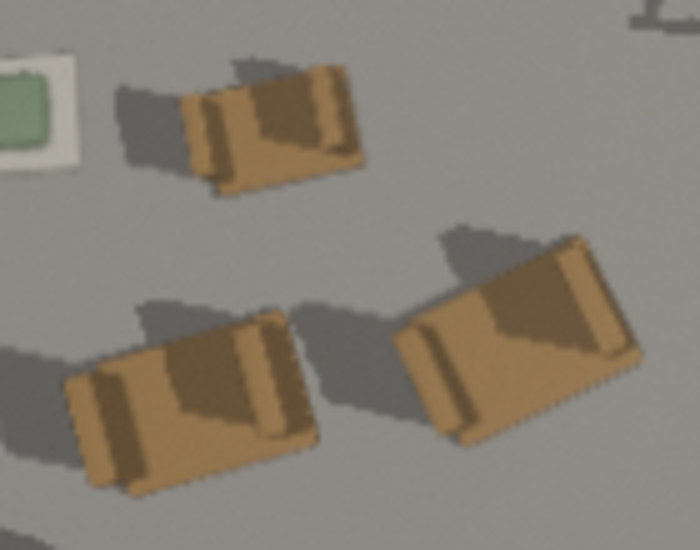

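View pics/t_unit.png

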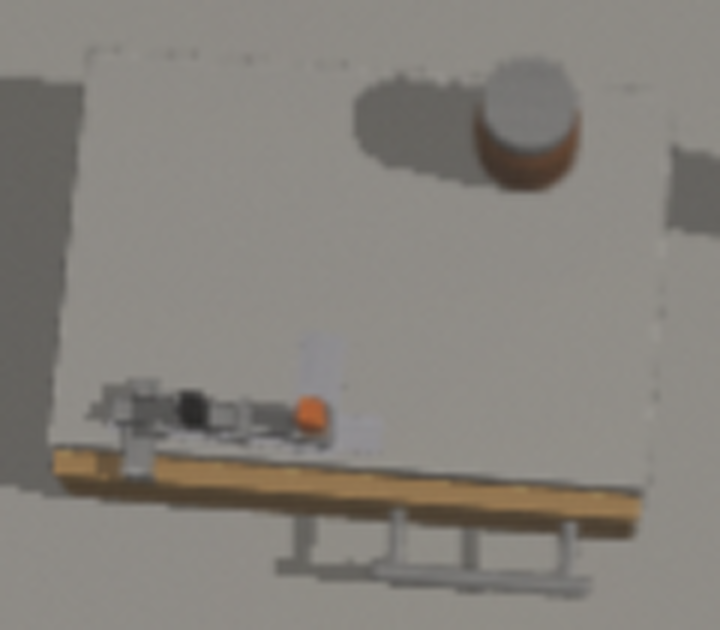

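```bash
python3 - <<'E'
from h import *
import pickle
f,o=pickle.load(open('top0.pkl','rb'))
c=lambda a,s,x,y:np.array(a,float)/s+np.array([x,y])
U=atz(f,c([(88,48),(672,88),(648,490),(52,447)],6,190,120),.1)
print('unit corners BL BR FR FL',U.round(3)); 
for a,b in((0,1),(1,2),(2,3),(3,0)): print(np.linalg.norm(U[a]-U[b]).round(3))
d=U[3]-U[2]; print('yaw y-axis',np.degrees(np.arctan2(-d[0],d[1])), 'ctr',U.mean(0))
k=atz(f,c([(311,411),(193,407)],6,190,120),.15); print('knobs',k.round(4),np.linalg.norm(k[0]-k[1]))
hd=atz(f,c([(378,573),(590,586)],6,190,120),.063); print('handle',hd.round(4),np.linalg.norm(hd[0]-hd[1]),hd.mean(0))
S=c([(182,97),(345,66),(365,163),(215,197),(346,66)],5,110,210)
print('stand z=.075/0',atz(f,S[:2],.075).round(4),atz(f,S[2:4],0.).round(4), atz(f,S,.012).round(4))
m=np.array([(482,319),(534,314),(541,368),(488,371)])/1.4
M=atz(f,m,.004);print('mat',M.round(3),M.mean(0).round(4))
for a,b in((0,1),(1,2),(2,3),(3,0)): print(np.linalg.norm(M[a]-M[b]).round(3))
f,o=pickle.load(open('scene0.pkl','rb'))
save(f,'s_unit',(260,150,420,290),5)
save(f,'s_st',(240,70,400,180),5)
E
```

```text
unit corners BL BR FR FL [[ 0.806  0.217  0.1  ]
 [ 0.781 -0.1    0.1  ]
 [ 0.56  -0.084  0.1  ]
 [ 0.585  0.232  0.1  ]]
0.318
0.222
0.317
0.221
yaw y-axis -4.42747497522405 ctr [0.68299504 0.06658755 0.1       ]
knobs [[0.5939 0.0921 0.15  ]
 [0.5963 0.1529 0.15  ]] 0.06081960252553403
handle [[ 0.5216  0.0602  0.063 ]
 [ 0.5141 -0.054   0.063 ]] 0.11448445208560656 [0.51787516 0.00309524 0.063     ]
stand z=.075/0 [[0.476  0.4044 0.075 ]
 [0.4959 0.2982 0.075 ]] [[0.4394 0.297  0.    ]
 [0.4165 0.3987 0.    ]] [[0.4828 0.4201 0.012 ]
 [0.5035 0.3096 0.012 ]
 [0.4385 0.295  0.012 ]
 [0.4157 0.3959 0.012 ]
 [0.5035 0.309  0.012 ]]
mat [[ 0.486 -0.244  0.004]
 [ 0.498 -0.372  0.004]
 [ 0.367 -0.385  0.004]
 [ 0.362 -0.256  0.004]] [ 0.4283 -0.3142  0.004 ]
0.128
0.131
0.129
0.125
```

View pics/s_unit.png

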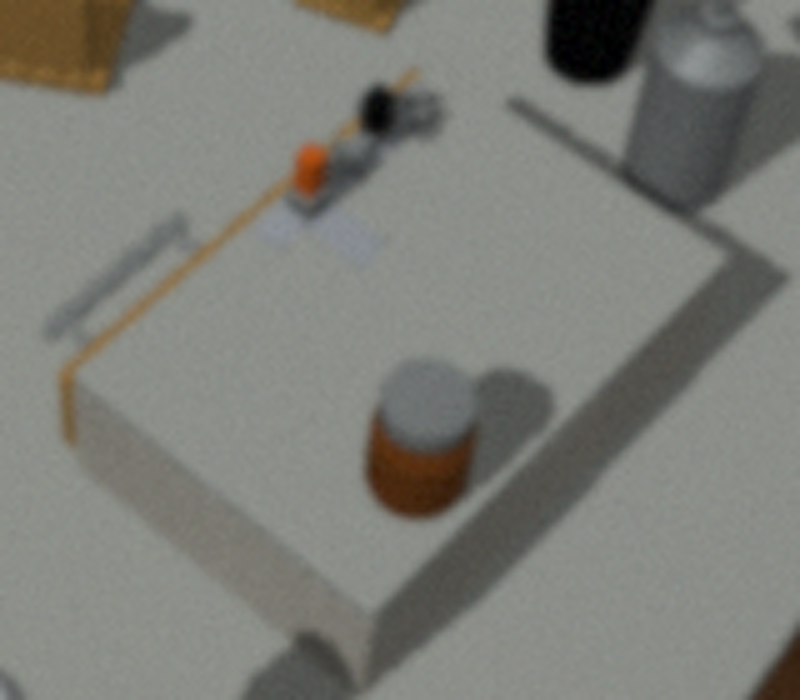

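View pics/s_st.png

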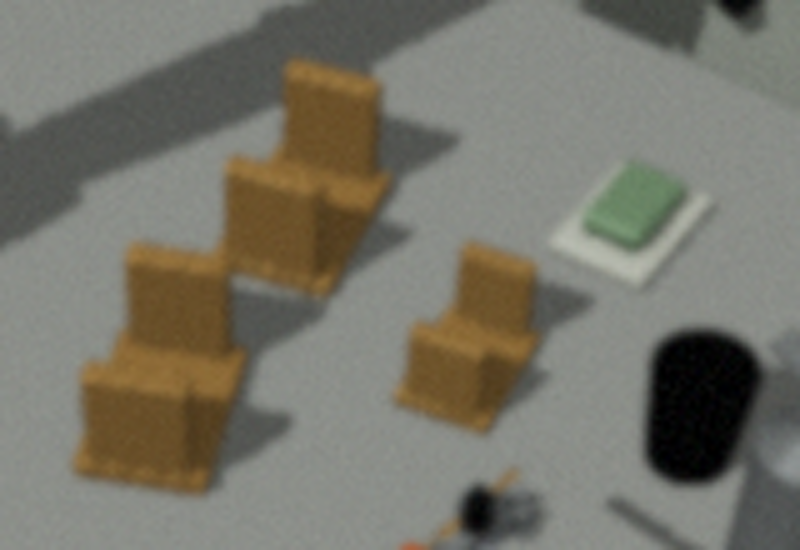

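The smallest stand (5x crop, about (273,130); base edge about 103 mm, the others about 150 mm) is the one meant. The riser measures 0.22 x 0.32, the knobs are 61 mm apart, and the bar is 114 mm long, so all sizes agree. First I'll turn to the riser's axes and hover in front of the knobs.

```bash
cat >> h.py <<'E'
def Rdown(ang):  # tool x at world angle ang(deg), z down
    a=np.radians(ang); x=np.array([np.cos(a),np.sin(a),0]); z=np.array([0,0,-1.]); return np.c_[x,np.cross(z,x),z]
def rel(p,ang=None,o=None):
    o=o or r.get_obs(); R0=R.from_rotvec(o['orientation'])
    if ang is not None:
        t=(R0.inv()*R.from_matrix(Rdown(ang))).as_rotvec(); print('turn units',(np.degrees(t)/5).round(2))
        R1=Rdown(ang)
    else: R1=R0.as_matrix()
    print('shift (in final axes)',(R1.T@(np.array(p)-o['tcp_pos'])).round(4),'tcp',np.round(o['tcp_pos'],4),'t',round(o['clock'],2))
E
python3 - <<'E'
from h import *
rel([.555,.11,.22],85.6)
E
```

```text
turn units [-0.    0.02 -3.37]
shift (in final axes) [-0.4933  0.3494  0.0105] tcp [0.2445 0.6287 0.2305] t 0.15
```

send_rows(series=[[[0,0,0],[0,0,-0.84]],[[0,0,0],[0,0,-0.84]],[[0,0,0],[0,0,-0.84]],[[0,0,0],[0,0,-0.84]],[[-0.041,0.029,0.001],[0,0,0]],[[-0.041,0.029,0.001],[0,0,0]],[[-0.041,0.029,0.001],[0,0,0]],[[-0.041,0.029,0.001],[0,0,0]],[[-0.041,0.029,0.001],[0,0,0]],[[-0.041,0.029,0.001],[0,0,0]],[[-0.041,0.029,0.001],[0,0,0]],[[-0.041,0.029,0.001],[0,0,0]],[[-0.041,0.029,0.001],[0,0,0]],[[-0.041,0.029,0.001],[0,0,0]],[[-0.041,0.029,0.001],[0,0,0]],[[-0.042,0.03,0],[0,0,0]],[[0,0,0],[0,0,0]]], fingers=255, grip_force=40)

```text
clock: 2.28
tcp_pos: [0.556, 0.1054, 0.2202]
orientation: [2.313, 2.123, -0.001]
contact_force: [0.2, 0.5, 0.7]
grip_width: -0.0001
```

```bash
python3 - <<'E'
from h import *
import pickle
o=r.get_obs(); print(o['tcp_pos'],o['joints'].round(2))
f=grab_frame('wrist'); save(f,'w1',s=1.4); pickle.dump((f,o),open('w1.pkl','wb'))
print(proj(f,[[.594,.092,.15],[.596,.153,.15]],o)*1.4)
rel([.555,.11,.22],85.6,o)
E
```

```text
[0.55595852 0.10540126 0.22020938] [-0.46  0.31  0.2   1.84 -0.07  0.99  1.25]
[[368.3406295  387.89984529]
 [484.6323507  382.44247773]]
turn units [ 0.01  0.02 -0.1 ]
shift (in final axes) [ 0.0045 -0.0013  0.0002] tcp [0.556  0.1054 0.2202] t 2.27
```

View pics/w1.png

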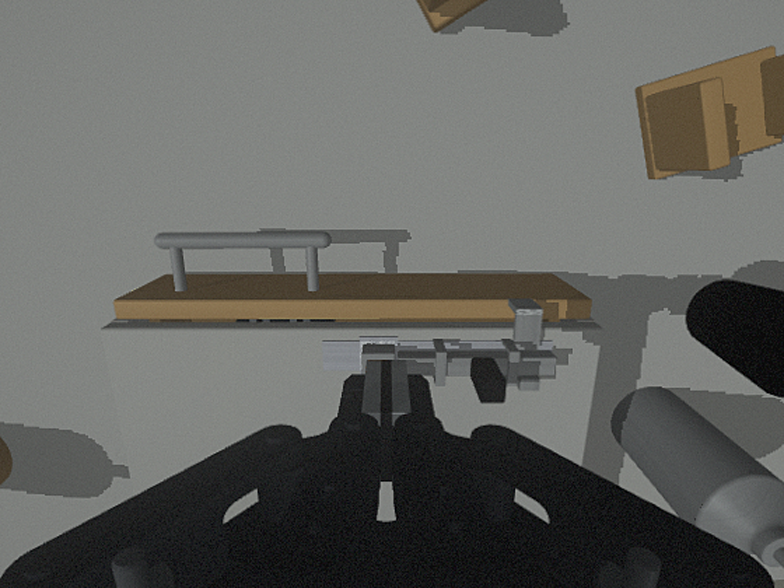

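```bash
python3 - <<'E'
from h import *
import pickle
f,o=pickle.load(open('w1.pkl','rb'))
save(f,'w1c',(200,140,420,300),3.6)
E
```

```text
(no output)
```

View pics/w1c.png

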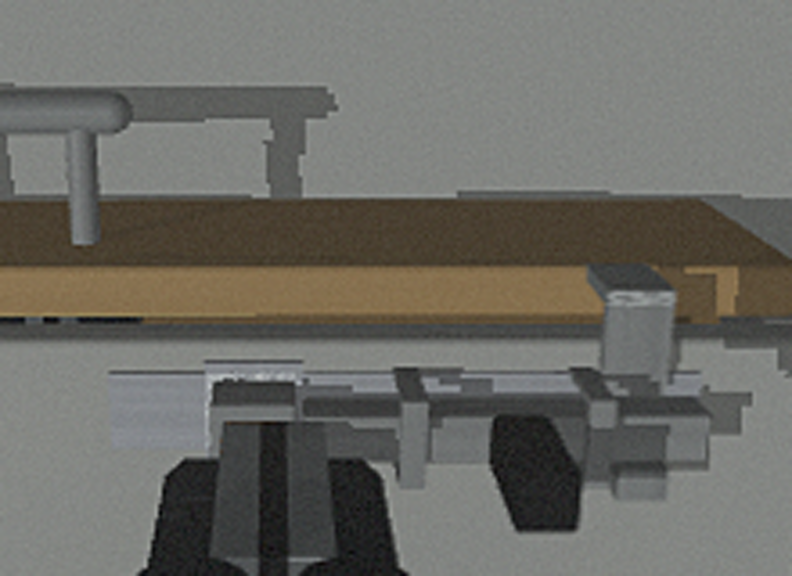

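```bash
python3 - <<'E'
from h import *
import pickle
f,o=pickle.load(open('w1.pkl','rb'))
c=np.array([(517,531),(578,530),(490,440),(572,475)])/3.6+[200,140]
print(atz(f,c,.15,o).round(4)); 
h=atz(f,np.array([(155,241),(331,240)])/1.4,.06,o);print(h.round(4),h.mean(0),np.linalg.norm(h[0]-h[1]))
print(atz(f,np.array([(105,327),(600,326)])/1.4,.10,o).round(4))
b=atz(f,np.array([(115,302),(591,300)])/1.4,.084,o);print(b.round(4))
# catch block: left edge/front at z~.118
print(atz(f,np.array([(212,410),(297,410)])/3.6+[200,140],.118,o).round(4))
print(np.degrees(np.arctan2(h[1]-h[0],1)))
E
```

```text
[[0.6077 0.1509 0.15  ]
 [0.6086 0.1635 0.15  ]
 [0.5865 0.1459 0.15  ]
 [0.5958 0.1623 0.15  ]]
[[ 0.5187 -0.0507  0.06  ]
 [ 0.5285  0.0694  0.06  ]] [0.52360585 0.00934801 0.06      ] 0.12056865154840984
[[ 0.5647 -0.0742  0.1   ]
 [ 0.59    0.2359  0.1   ]]
[[ 0.5531 -0.074   0.084 ]
 [ 0.5778  0.2366  0.084 ]]
[[0.5893 0.0877 0.118 ]
 [0.5909 0.1072 0.118 ]]
[0.56335108 6.85220835 0.        ]
```

```bash
python3 - <<'E'
from h import *
import pickle
o=r.get_obs(); print(o['tcp_pos'],abs(o['qvel']).max())
f=grab_frame('wrist'); save(f,'w2',s=1.4); pickle.dump((f,o),open('w2.pkl','wb'))
f=grab_frame('top'); pickle.dump((f,o),open('top2.pkl','wb')); save(f,'t2',(190,120,310,225),6)
print('top: tcp',(proj(f,o['tcp_pos'])-[190,120])*6)
f=grab_frame('scene'); pickle.dump((f,o),open('scene2.pkl','wb')); save(f,'s2',(280,130,400,230),6)
print('sc: tcp,knobs', (proj(f,[o['tcp_pos'],[.594,.092,.15],[.596,.153,.15],[.6015,.157,.15]])-[280,130])*6)
E
```

```text
[0.55480274 0.10833673 0.21999974] 0.050714852914721845
top: tcp [[270.00116309 462.8430925 ]]
sc: tcp,knobs [[202.65238453 143.08318546]
 [242.35469858 301.48815387]
 [320.42382934 227.47175213]
 [334.48595166 227.92929083]]
```

View pics/t2.png

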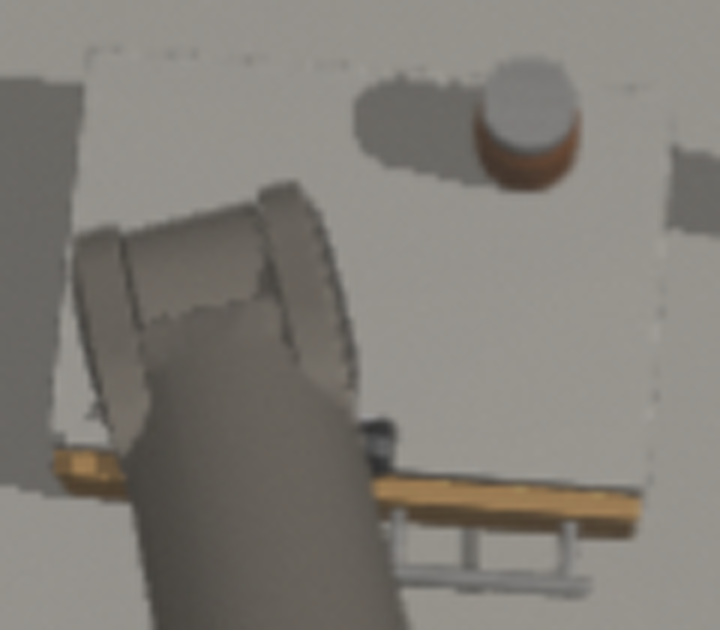

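View pics/s2.png

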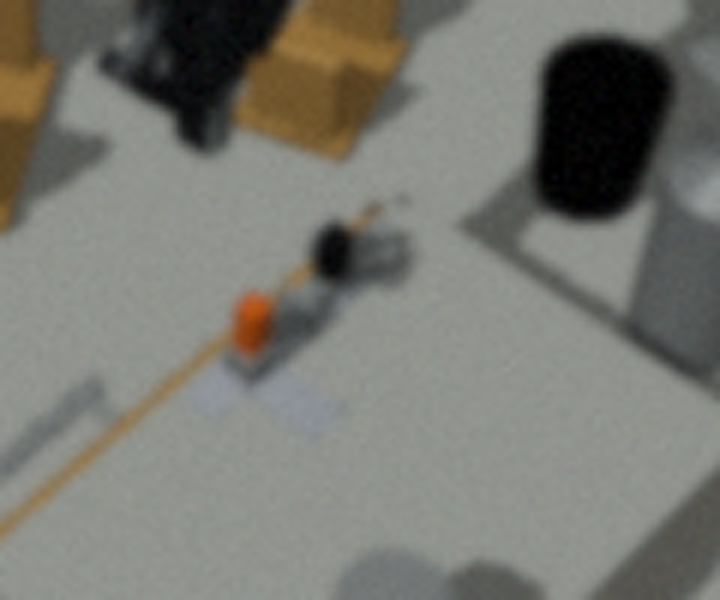

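View pics/w2.png

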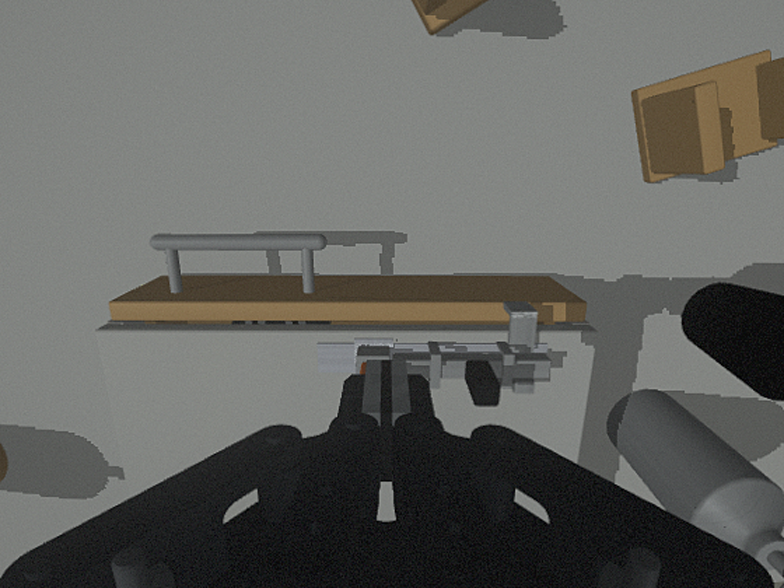

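```bash
python3 - <<'E'
from h import *
rel([.568,.0945,.130],85.6)
E
```

```text
turn units [-0.01 -0.01  0.01]
shift (in final axes) [-0.0163  0.0157  0.0901] tcp [0.5536 0.112  0.2201] t 2.48
```

send_rows(series=[[[-0.016,0.015,0.025],[0,0,0]],[[0,0,0.03],[0,0,0]],[[0,0,0.03],[0,0,0]],[[0,0,0.005],[0,0,0]],[[0,0.01,0],[0,0,0]],[[0,0.01,0],[0,0,0]],[[0,0.01,0],[0,0,0]],[[0,0.01,0],[0,0,0]]])

```text
clock: 3.48
tcp_pos: [0.6091, 0.0907, 0.131]
orientation: [2.306, 2.134, 0.002]
contact_force: [-1.1, 1.3, 1.9]
grip_width: 0.0002
```

```bash
python3 - <<'E'
from h import *
rel([.568,.0945,.130],85.6)
f=grab_frame('scene'); save(f,'s3',(280,130,400,230),6)
print(r.get_obs()['contact_force'])
E
```

```text
turn units [ 0.01 -0.01 -0.01]
shift (in final axes) [ 0.0007 -0.0412  0.001 ] tcp [0.6091 0.0907 0.131 ] t 3.48
[1.08370291 0.98429013 0.99448438]
```

View pics/s3.png

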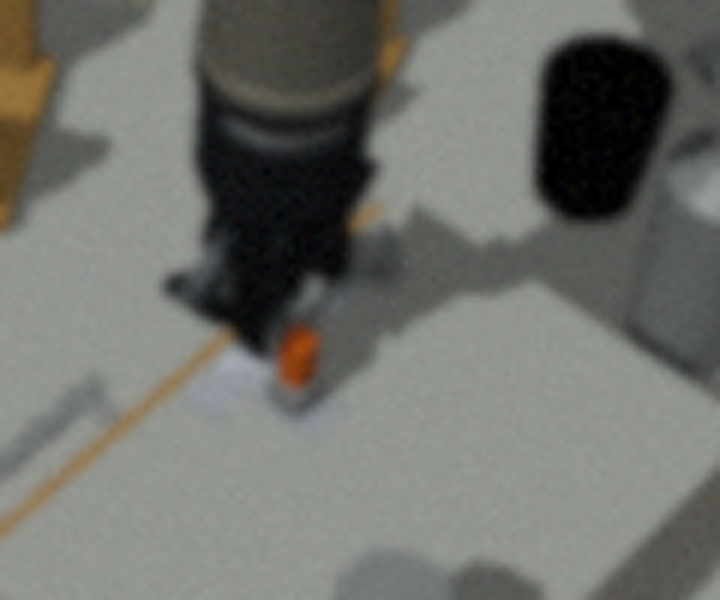

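The catch is moving. I'll keep pushing until the stop.

send_rows(series=[[[0,0.005,0],[0,0,0]],[[0,0.005,0],[0,0,0]],[[0,0.003,0],[0,0,0]],[[0,0,0],[0,0,0]]])

```text
clock: 4.03
tcp_pos: [0.6207, 0.0892, 0.1302]
orientation: [-2.306, -2.133, 0.001]
contact_force: [-2.2, 0.8, 2.2]
grip_width: -0.0001
```

send_rows(series=[[[0,0.003,0],[0,0,0]],[[0,0.001,0],[0,0,0]]])

```text
clock: 4.28
tcp_pos: [0.6209, 0.0892, 0.1301]
orientation: [-2.301, -2.13, 0.01]
contact_force: [-17.8, 0.6, 13.5]
grip_width: 0.0002
```

send_rows(series=[[[0,-0.016,0],[0,0,0]],[[0,0,-0.035],[0,0,0]],[[0.049,-0.008,0],[0,0,0]],[[0.049,-0.008,0],[0,0,0]],[[0,0,0],[0,0,0]]])

```text
clock: 4.9
tcp_pos: [0.6, 0.1954, 0.1653]
orientation: [-2.296, -2.142, -0.005]
contact_force: [0.2, -0.9, -0.1]
grip_width: -0.0003
```

```bash
python3 - <<'E'
from h import *
import pickle
rel([.600,.188,.130],85.6)
o=r.get_obs();f=grab_frame('wrist'); save(f,'w4',s=1.4);pickle.dump((f,o),open('w4.pkl','wb'))
f=grab_frame('scene'); save(f,'s4',(280,130,400,230),6)
E
```

```text
turn units [ 0.01 -0.04  0.08]
shift (in final axes) [-0.0074  0.0006  0.0353] tcp [0.6    0.1954 0.1653] t 4.9
```

View pics/w4.png

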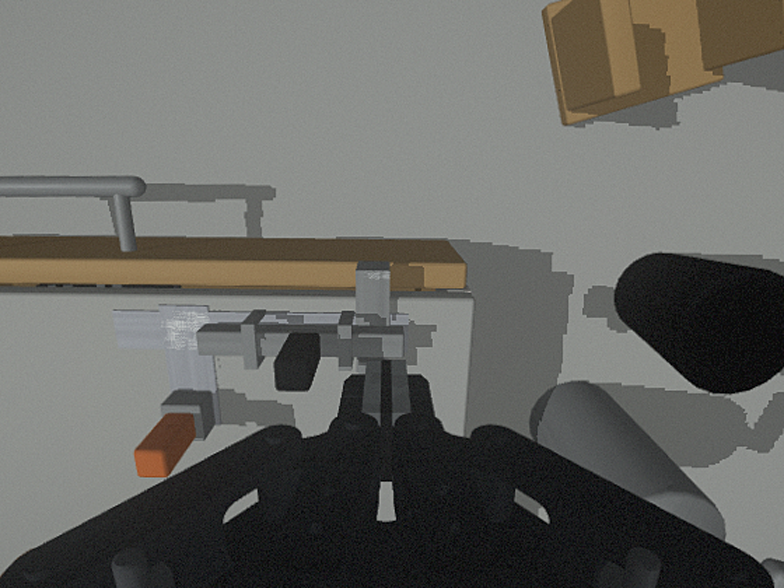

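View pics/s4.png

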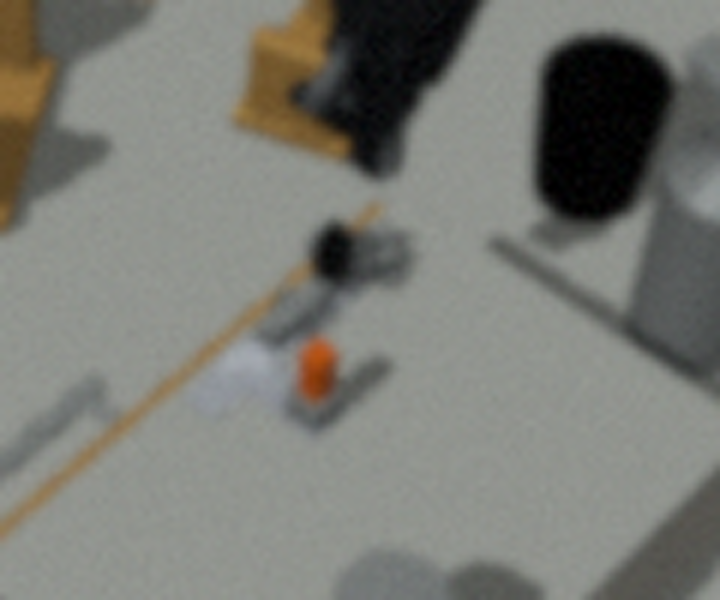

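```bash
python3 - <<'E'
from h import *
import pickle
f,o=pickle.load(open('w4.pkl','rb'))
print(atz(f,np.array([(275,391),(309,389)])/1.4,.15,o).round(4))
print(atz(f,np.array([(136,476),(164,476)])/1.4,.15,o).round(4))
E
```

```text
[[0.6081 0.1506 0.15  ]
 [0.6081 0.164  0.15  ]]
[[0.6441 0.0859 0.15  ]
 [0.6448 0.0979 0.15  ]]
```

send_rows(series=[[[0,0,0.02],[0,0,0]],[[0,0,0.015],[0,0,0]],[[-0.01,0,0],[0,0,0]],[[-0.01,0,0],[0,0,0]],[[-0.01,0,0],[0,0,0]],[[-0.01,0,0],[0,0,0]],[[-0.01,0,0],[0,0,0]],[[0,0,0],[0,0,0]]])

```text
clock: 6.0
tcp_pos: [0.5969, 0.1376, 0.1306]
orientation: [2.307, 2.131, -0.0]
contact_force: [-1.3, 0.4, 0.3]
grip_width: 0.0
```

send_rows(series=[[[-0.005,0,0],[0,0,0]],[[-0.003,0,0],[0,0,0]],[[0,0,0],[0,0,0]]])

```text
clock: 6.38
tcp_pos: [0.5964, 0.1317, 0.1305]
orientation: [2.306, 2.134, 0.001]
contact_force: [-0.0, 2.0, 1.6]
grip_width: 0.0
```

send_rows(series=[[[-0.004,0,0],[0,0,0]],[[-0.003,0,0],[0,0,0]],[[0,0,0],[0,0,0]]])

```text
clock: 6.75
tcp_pos: [0.5962, 0.1313, 0.1307]
orientation: [-2.298, -2.137, -0.011]
contact_force: [2.0, 15.2, -2.6]
grip_width: -0.0003
```

```bash
python3 - <<'E'
from h import *
import pickle
f,o=pickle.load(open('w2.pkl','rb'))
h=atz(f,np.array([(150,242),(326,242)])/1.4,.06,o);print(h.round(4),h.mean(0))
print(atz(f,np.array([(111,302),(585,302)])/1.4,.084,o).round(4))
rel([.541,.006,.19],85.6)
E
```

```text
[[ 0.5182 -0.0511  0.06  ]
 [ 0.5284  0.069   0.06  ]] [0.52329653 0.0089367  0.06      ]
[[ 0.5521 -0.0733  0.084 ]
 [ 0.5771  0.2359  0.084 ]]
turn units [ 0.03 -0.09  0.05]
shift (in final axes) [-0.1291 -0.0455 -0.0593] tcp [0.5962 0.1313 0.1307] t 6.75
```

send_rows(series=[[[0.018,0,-0.01],[0,0,0]],[[0,0,-0.05],[0,0,0]],[[-0.045,-0.015,0],[0,0,0]],[[-0.045,-0.015,0],[0,0,0]],[[-0.045,-0.015,0],[0,0,0]],[[0,0,0],[0,0,0]],[[0,0,0],[0,0,0]]])

```text
clock: 7.62
tcp_pos: [0.5418, 0.0115, 0.1906]
orientation: [2.306, 2.133, 0.0]
contact_force: [1.1, 1.0, -0.5]
grip_width: 0.0003
```

```bash
python3 - <<'E'
from h import *
import pickle
rel([.541,.006,.045],85.6)
o=r.get_obs();f=grab_frame('wrist'); save(f,'w5',s=1.4);pickle.dump((f,o),open('w5.pkl','wb'))
f=grab_frame('scene'); save(f,'s5',(280,130,400,230),6)
E
```

```text
turn units [ 0.   -0.   -0.01]
shift (in final axes) [-0.0055 -0.0004  0.1456] tcp [0.5418 0.0115 0.1906] t 7.62
```

View pics/w5.png

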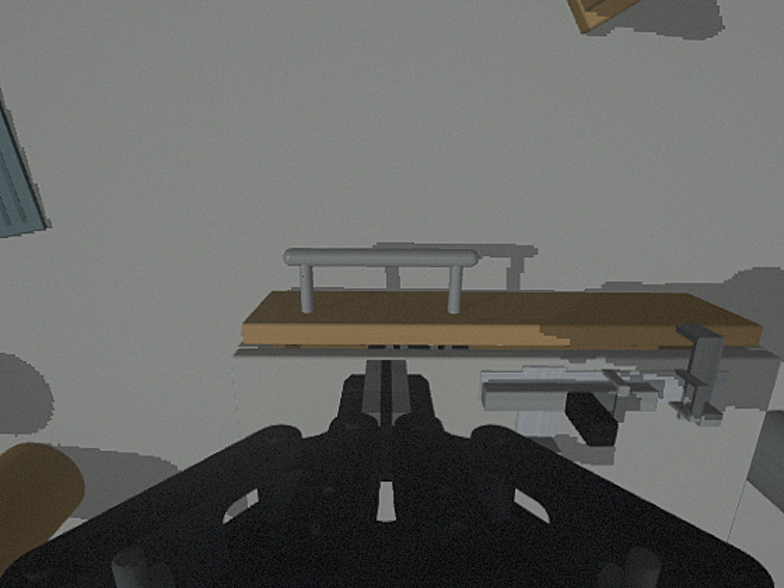

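View pics/s5.png

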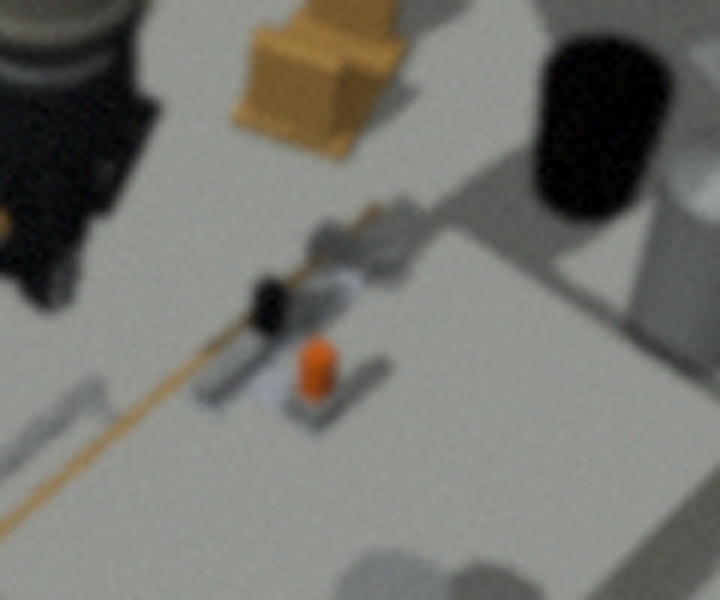

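```bash
python3 - <<'E'
from h import *
import pickle
f,o=pickle.load(open('w5.pkl','rb'))
for e in (0,):
  print(atz(f,np.array([(381,257),(381,250),(381,265)])/1.4,.06,o).round(4), atz(f,np.array([(380,322)])/1.4,.084,o).round(4))
E
```

```text
[[0.5229 0.0092 0.06  ]
 [0.5186 0.0095 0.06  ]
 [0.528  0.0088 0.06  ]] [[0.5567 0.0061 0.084 ]]
```

send_rows(series=[[[-0.003,0.001,0.03],[0,0,0]],[[0,0,0.04],[0,0,0]],[[0,0,0.03],[0,0,0]],[[0,0,0.02],[0,0,0]],[[0,0,0.015],[0,0,0]],[[0,0,0.01],[0,0,0]],[[0,0,0],[0,0,0]]])

```text
clock: 8.6
tcp_pos: [0.5422, 0.0084, 0.0449]
orientation: [-2.305, -2.134, 0.001]
contact_force: [0.6, -0.6, 0.6]
grip_width: 0.0002
```

Clean descent between bar and panel. Now I'll pull.

send_rows(series=[[[0,-0.008,0],[0,0,0]],[[0,-0.01,0],[0,0,0]],[[0,-0.01,0],[0,0,0]],[[0,-0.01,0],[0,0,0]],[[0,-0.01,0],[0,0,0]]])

```text
clock: 9.22
tcp_pos: [0.4941, 0.0121, 0.0456]
orientation: [2.306, 2.133, 0.001]
contact_force: [2.4, 0.9, 2.2]
grip_width: -0.0001
```

send_rows(series=[[[0,-0.012,0],[0,0,0]],[[0,-0.012,0],[0,0,0]],[[0,-0.012,0],[0,0,0]],[[0,-0.01,0],[0,0,0]],[[0,-0.01,0],[0,0,0]],[[0,0,0],[0,0,0]]])

```text
clock: 9.98
tcp_pos: [0.4365, 0.0159, 0.0449]
orientation: [-2.304, -2.133, 0.004]
contact_force: [-0.2, -0.1, -0.4]
grip_width: 0.0002
```

```bash
python3 - <<'E'
from h import *
import pickle
o=r.get_obs();print(o['joints'].round(2),o['contact_force'],o['tcp_pos']);f=grab_frame('wrist'); save(f,'w6',s=1.4);pickle.dump((f,o),open('w6.pkl','wb'))
E
```

```text
[-0.33  0.4   0.18  2.26 -0.14  0.5   1.45] [-0.16260222 -0.06430423 -0.3878418 ] [0.43652373 0.01593686 0.04487352]
```

View pics/w6.png

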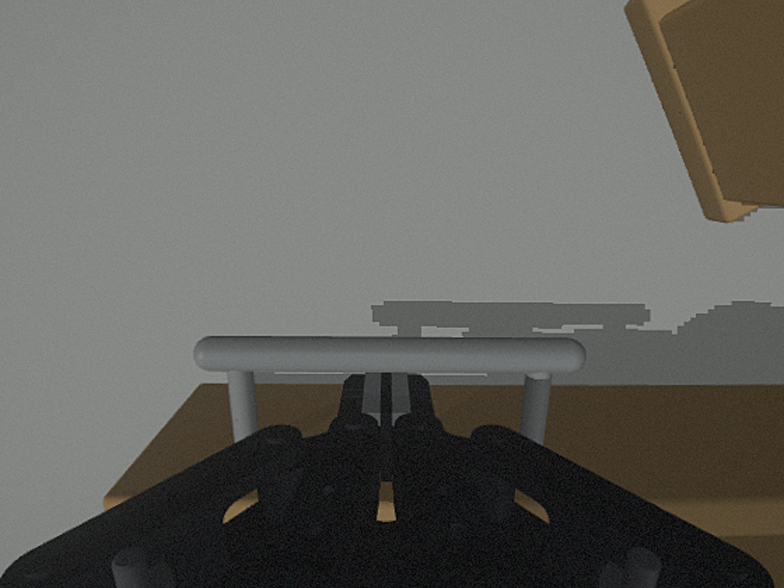

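send_rows(series=[[[0,-0.008,0],[0,0,0]],[[0,-0.008,0],[0,0,0]],[[0,0,0],[0,0,0]]])

```text
clock: 10.4
tcp_pos: [0.4212, 0.0174, 0.0451]
orientation: [-2.305, -2.133, 0.003]
contact_force: [0.1, -0.0, -0.2]
grip_width: 0.0002
```

```bash
python3 - <<'E'
from h import *
import pickle
o=r.get_obs();print(o['joints'].round(2),o['contact_force'],o['tcp_pos']);f=grab_frame('wrist'); save(f,'w7',s=1.4);pickle.dump((f,o),open('w7.pkl','wb'))
f,o=pickle.load(open('w6.pkl','rb'))
print(atz(f,np.array([(390,353)])/1.4,.06,o).round(4))
f=grab_frame('top');pickle.dump((f,o),open('top7.pkl','wb')); save(f,'t7',(190,120,310,225),6)
E
```

```text
[-0.34  0.38  0.18  2.29 -0.14  0.48  1.44] [ 0.13350019 -0.00864646 -0.19448375] [0.42115657 0.0174216  0.04508169]
[[0.4185 0.0177 0.06  ]]
```

View pics/t7.png

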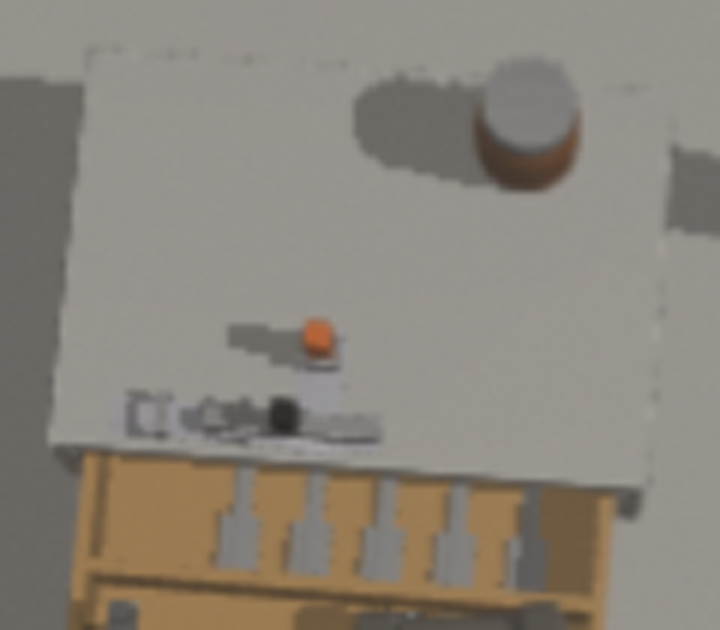

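send_rows(series=[[[0,0.002,0],[0,0,0]],[[0,0,-0.04],[0,0,0]],[[0,0,-0.05],[0,0,0]],[[0,0.01,-0.05],[0,0,0]],[[0,0.015,-0.04],[0,0,0]],[[0,0.015,0],[0,0,0]],[[0,0,0],[0,0,0]]])

```text
clock: 11.38
tcp_pos: [0.4649, 0.0141, 0.2247]
orientation: [-2.306, -2.133, 0.001]
contact_force: [-0.2, 0.6, -0.4]
grip_width: 0.0001
```

```bash
python3 - <<'E'
from h import *
import pickle
o=r.get_obs();print(o['contact_force'],o['tcp_pos']);f=grab_frame('wrist'); save(f,'w8',s=1.4);pickle.dump((f,o),open('w8.pkl','wb'))
f=grab_frame('scene'); save(f,'s8',(200,130,400,290),4)
E
```

```text
[-0.21481994  0.59692601 -0.37000048] [0.46493084 0.01413636 0.2247346 ]
```

View pics/w8.png

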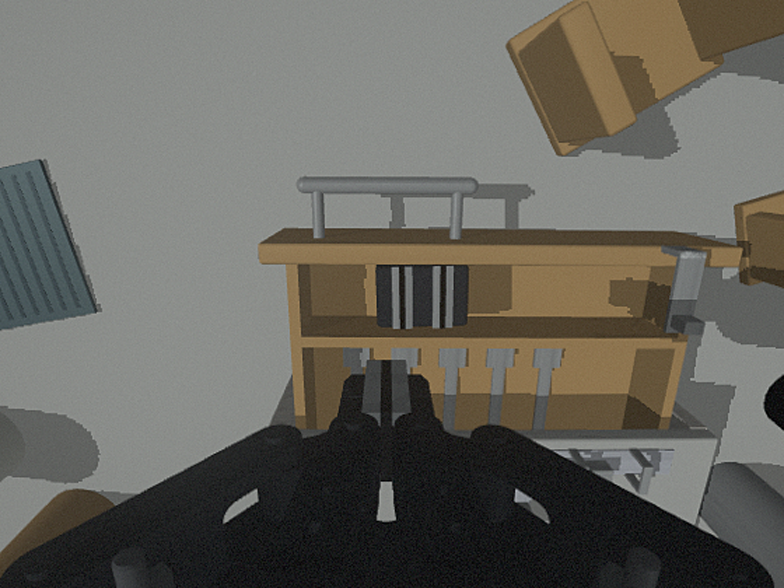

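View pics/s8.png

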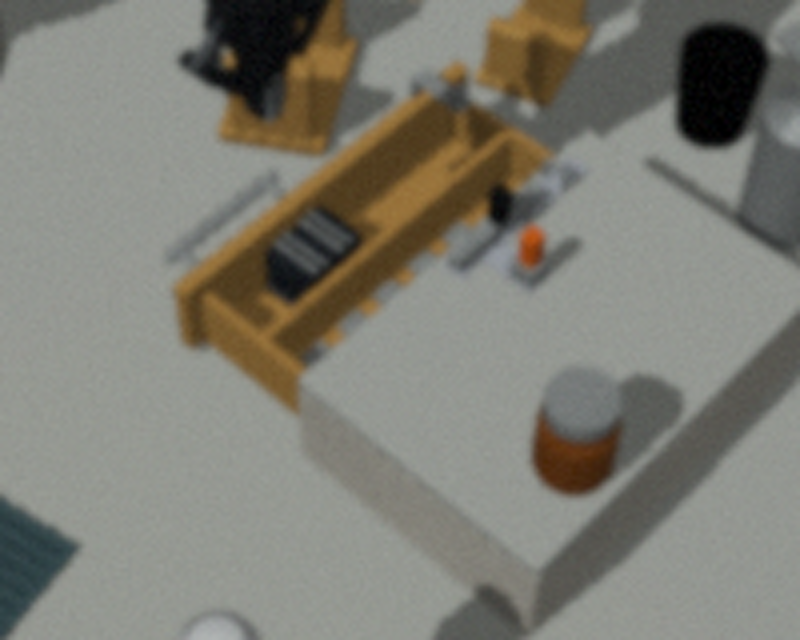

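```bash
python3 - <<'E'
from h import *
import pickle
f,o=pickle.load(open('w8.pkl','rb'))
save(f,'w8c',(240,160,360,260),6)
p=atz(f,np.array([(377,266),(467,266),(377,326),(467,326)])/1.4,.07,o);print(p.round(4))
print('panel back top',atz(f,np.array([(422,263)])/1.4,.084,o),'divider front/back',atz(f,np.array([(422,338),(422,348)])/1.4,.068,o), 'bar',atz(f,np.array([(387,185)])/1.4,.06,o),'tray inner ends', atz(f,np.array([(300,338),(688,338)])/1.4,.068,o))
E
```

```text
[[0.4567 0.008  0.07  ]
 [0.4613 0.0686 0.07  ]
 [0.4996 0.0044 0.07  ]
 [0.5044 0.0675 0.07  ]]
panel back top [[0.45385429 0.03746039 0.084     ]] divider front/back [[0.51183021 0.03559197 0.068     ]
 [0.51952677 0.03518292 0.068     ]] bar [[0.4046283  0.01876259 0.06      ]] tray inner ends [[ 0.505158   -0.05123658  0.068     ]
 [ 0.52716995  0.22826401  0.068     ]]
```

View pics/w8c.png

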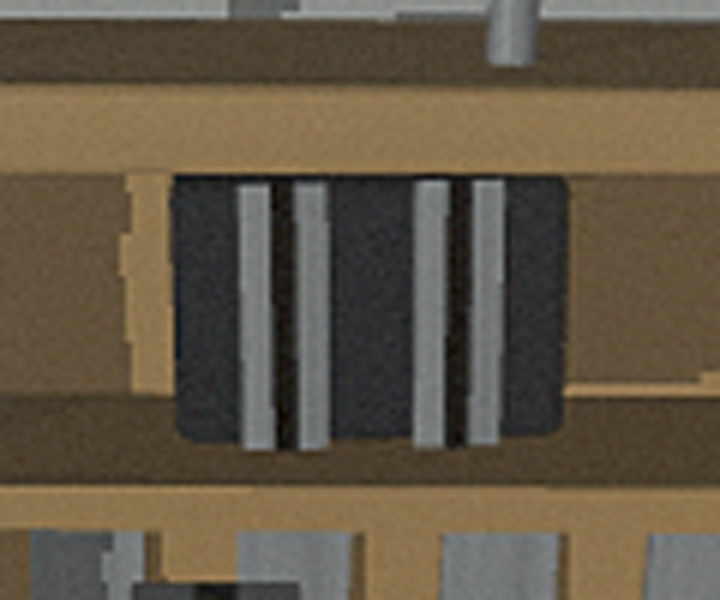

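```bash
python3 - <<'E'
from h import *
rel([.4805,.0372,.030],85.6)
E
```

```text
turn units [-0.04  0.01 -0.01]
shift (in final axes) [0.0244 0.0154 0.1938] tcp [0.4632 0.014  0.2238] t 11.47
```

send_rows(series=[[[0.012,0.008,0],[0,0,0]],[[0.012,0.008,0.01],[0,0,0]],[[0,0,0.04],[0,0,0]],[[0,0,0.04],[0,0,0]],[[0,0,0.02],[0,0,0]],[[0,0,0],[0,0,0]]], fingers=0)

```text
clock: 12.22
tcp_pos: [0.4811, 0.0375, 0.1132]
orientation: [-2.303, -2.133, 0.006]
contact_force: [-0.2, -0.7, 0.4]
grip_width: 0.0848
```

```bash
python3 - <<'E'
from h import *
o=r.get_obs();rel([.4805,.0372,.030],85.6); print(o['grip_width'])
f=grab_frame('wrist'); save(f,'w9',s=1.4)
E
```

```text
turn units [-0.05  0.02  0.  ]
shift (in final axes) [-0.0004 -0.0006  0.0832] tcp [0.4811 0.0375 0.1132] t 12.22
0.08478396111624446
```

View pics/w9.png

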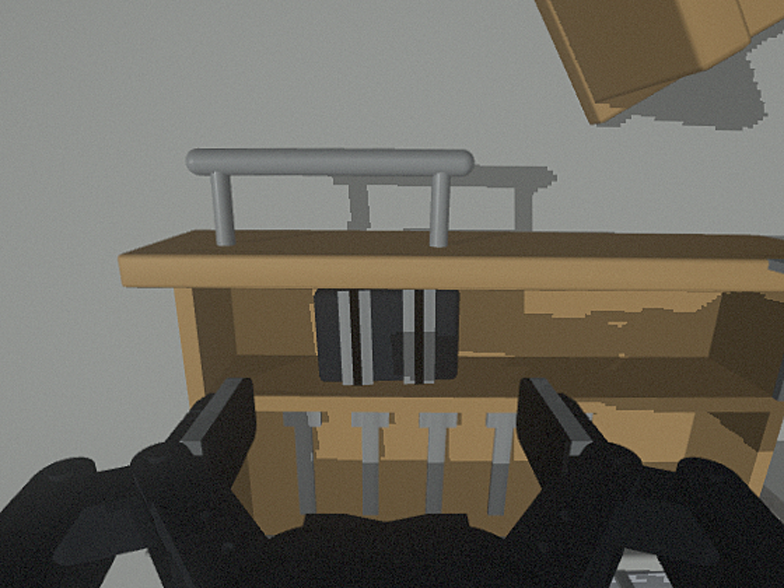

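send_rows(series=[[[0,-0.0005,0.02],[0,0,0]],[[0,0,0.02],[0,0,0]],[[0,0,0.018],[0,0,0]],[[0,0,0.015],[0,0,0]],[[0,0,0.01],[0,0,0]],[[0,0,0],[0,0,0]]])

```text
clock: 13.02
tcp_pos: [0.4818, 0.037, 0.032]
orientation: [-2.306, -2.133, 0.001]
contact_force: [-0.5, -0.1, 0.4]
grip_width: 0.0856
```

send_rows(series=[[[0,0,0],[0,0,0]],[[0,0,0],[0,0,0]],[[0,0,0],[0,0,0]],[[0,0,0],[0,0,0]]], fingers=255, grip_force=40)

```text
clock: 13.52
tcp_pos: [0.4827, 0.0371, 0.0331]
orientation: [2.305, 2.133, 0.002]
contact_force: [-0.9, 0.4, 6.4]
grip_width: 0.0638
```

send_rows(series=[[[0,0,-0.01],[0,0,0]],[[0,0,-0.03],[0,0,0]],[[0,0,-0.05],[0,0,0]],[[0,0,-0.05],[0,0,0]],[[0,0,0],[0,0,0]]])

```text
clock: 14.15
tcp_pos: [0.4842, 0.0373, 0.1761]
orientation: [2.304, 2.131, 0.011]
contact_force: [0.6, 0.0, -3.3]
grip_width: 0.0631
```

```bash
python3 - <<'E'
from h import *
import pickle
o=r.get_obs();print(o['contact_force'],o['tcp_pos'],o['grip_width'])
f=grab_frame('wrist'); save(f,'w10',s=1.4);pickle.dump((f,o),open('w10.pkl','wb'))
f=grab_frame('scene'); save(f,'s10',(200,130,400,290),4)
rel([.428,-.314,.2],85.6)
E
```

```text
[ 0.56775028  0.04340759 -3.28581253] [0.48421895 0.03728243 0.17609798] 0.06314154241344049
turn units [ 0.   -0.   -0.01]
shift (in final axes) [-0.354  -0.0263 -0.0277] tcp [0.4814 0.037  0.1723] t 14.25
```

View pics/w10.png

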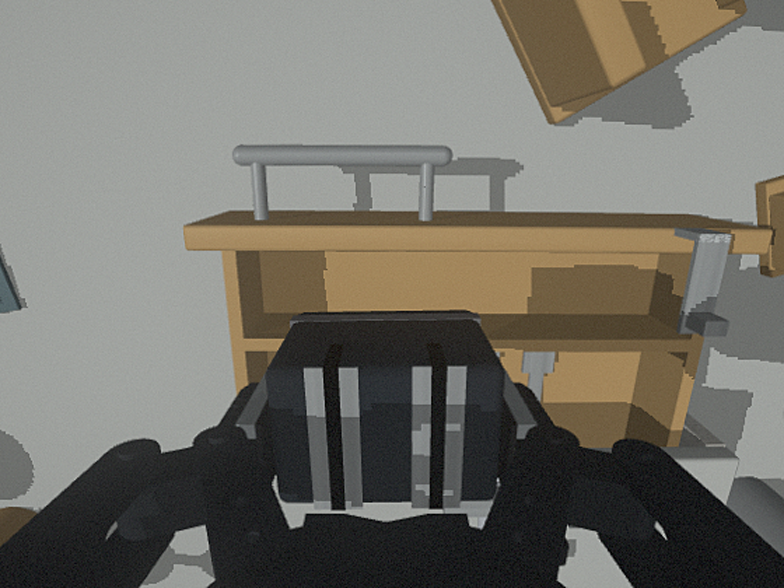

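View pics/s10.png

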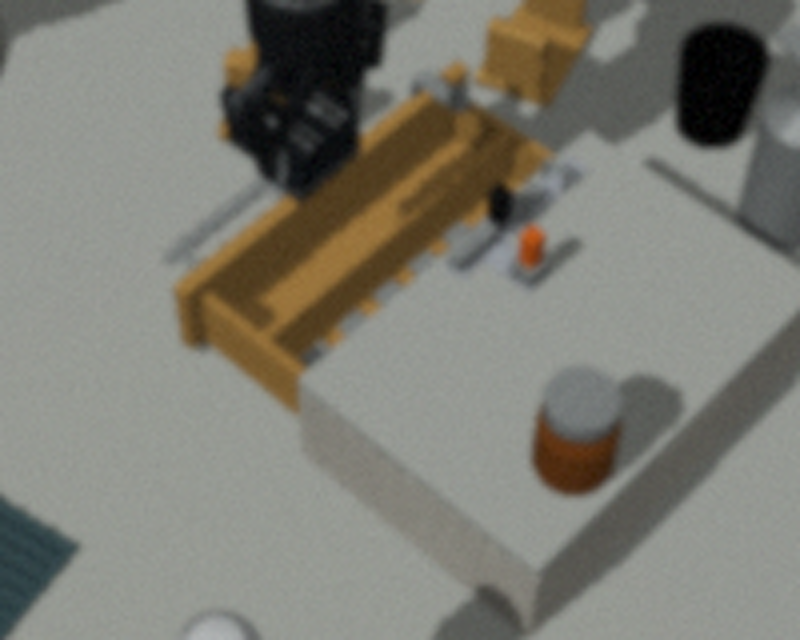

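send_rows(series=[[[-0.02,-0.001,-0.012],[0,0,0]],[[-0.037,-0.002,-0.012],[0,0,0]],[[-0.037,-0.002,0],[0,0,0]],[[-0.037,-0.002,0],[0,0,0]],[[-0.037,-0.003,0],[0,0,0]],[[-0.037,-0.003,0],[0,0,0]],[[-0.037,-0.003,0],[0,0,0]],[[-0.037,-0.003,0],[0,0,0]],[[-0.037,-0.003,0],[0,0,0]],[[-0.038,-0.003,0],[0,0,0]],[[0,0,0],[0,0,0]]])

```text
clock: 15.62
tcp_pos: [0.4265, -0.318, 0.1956]
orientation: [-2.312, -2.125, 0.004]
contact_force: [-0.4, 0.2, -2.8]
grip_width: 0.0633
```

```bash
python3 - <<'E'
from h import *
import pickle
o=r.get_obs();print(o['contact_force'],o['tcp_pos'],o['grip_width'],o['joints'].round(2))
f=grab_frame('wrist'); save(f,'w11',s=1.4);pickle.dump((f,o),open('w11.pkl','wb'))
rel([.428,-.314,.019],85.6)
E
```

```text
[-0.39302748  0.2051664  -2.84622277] [ 0.42648032 -0.31798851  0.1955908 ] 0.06328022397444429 [ 0.14  0.3   0.47  1.96 -0.16  0.92  2.17]
turn units [-0.03 -0.   -0.06]
shift (in final axes) [0.0018 0.0005 0.1764] tcp [ 0.4273 -0.3158  0.1954] t 15.68
```

View pics/w11.png

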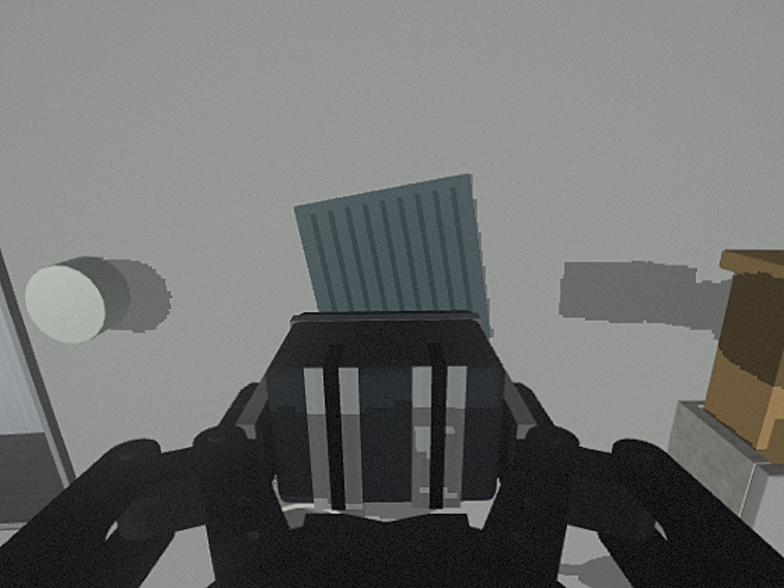

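send_rows(series=[[[0.001,0,0.03],[0,0,0]],[[0,0,0.04],[0,0,0]],[[0,0,0.04],[0,0,0]],[[0,0,0.03],[0,0,0]],[[0,0,0.02],[0,0,0]],[[0,0,0.01],[0,0,0]],[[0,0,0],[0,0,0]]])

```text
clock: 16.55
tcp_pos: [0.4292, -0.3124, 0.0259]
orientation: [-2.304, -2.133, 0.0]
contact_force: [0.4, -1.1, -2.5]
grip_width: 0.0635
```

send_rows(series=[[[0,0,0.002],[0,0,0]],[[0,0,0.002],[0,0,0]],[[0,0,0.001],[0,0,0]],[[0,0,0],[0,0,0]]])

```text
clock: 17.05
tcp_pos: [0.4297, -0.313, 0.0214]
orientation: [2.306, 2.134, 0.0]
contact_force: [-0.5, 0.2, -2.5]
grip_width: 0.0636
```

send_rows(series=[[[0,0,0.002],[0,0,0]],[[0,0,0.001],[0,0,0]],[[0,0,0.001],[0,0,0]],[[0,0,0],[0,0,0]]])

```text
clock: 17.55
tcp_pos: [0.4296, -0.313, 0.0172]
orientation: [-2.306, -2.133, 0.0]
contact_force: [-0.1, 1.0, -1.9]
grip_width: 0.0638
```

send_rows(series=[[[0,0,0.001],[0,0,0]],[[0,0,0.001],[0,0,0]],[[0,0,0],[0,0,0]]])

```text
clock: 17.92
tcp_pos: [0.4296, -0.3131, 0.0171]
orientation: [-2.306, -2.133, -0.002]
contact_force: [-5.5, 5.3, 22.6]
grip_width: 0.0636
```

send_rows(series=[[[0,0,-0.0015],[0,0,0]]])

```text
clock: 18.05
tcp_pos: [0.4298, -0.3132, 0.0174]
orientation: [2.306, 2.133, 0.001]
contact_force: [0.3, -0.3, -1.8]
grip_width: 0.0636
```

send_rows(series=[[[0,0,0],[0,0,0]],[[0,0,0],[0,0,0]],[[0,0,0],[0,0,0]],[[0,0,-0.02],[0,0,0]],[[0,0,-0.04],[0,0,0]],[[0,0,-0.05],[0,0,0]],[[0,0,-0.05],[0,0,0]],[[0,0,-0.02],[0,0,0]]], fingers=0)

```text
clock: 19.05
tcp_pos: [0.4307, -0.3139, 0.1997]
orientation: [2.303, 2.131, 0.003]
contact_force: [-1.1, 0.5, 0.3]
grip_width: 0.0854
```

send_rows(series=[[[0,0,0],[0,0,1]],[[0,0,0],[0,0,1]],[[0,0,0],[0,0,1]],[[0,0,0],[0,0,1]],[[0,0,0],[0,0,1]],[[0,0,0],[0,0,1]],[[0,0,0],[0,0,1]],[[0,0,0],[0,0,1]],[[0,0,0],[0,0,1]],[[0,0,0],[0,0,1]],[[0,0,0],[0,0,1]],[[0,0,0],[0,0,1]],[[0,0,0],[0,0,1]],[[0,0,0],[0,0,1]],[[0,0,0],[0,0,1]],[[0,0,0],[0,0,1]],[[0,0,0],[0,0,1]],[[0,0,0],[0,0,1]],[[0,0,0],[0,0,0]]])

```text
clock: 21.42
tcp_pos: [0.4295, -0.3129, 0.1966]
orientation: [3.139, -0.12, -0.001]
contact_force: [0.1, 0.3, 0.1]
grip_width: 0.0855
```

```bash
python3 - <<'E'
from h import *
import pickle
o=r.get_obs();print(o['contact_force'],o['tcp_pos'],o['grip_width'],o['joints'].round(2))
f=grab_frame('wrist'); save(f,'w12',s=1.4);pickle.dump((f,o),open('w12.pkl','wb'))
rel([.4296,-.313,.1],-4.4)
f=grab_frame('top'); pickle.dump((f,o),open('top12.pkl','wb'));save(f,'t12',s=1.4)
E
```

```text
[0.13964517 0.2565758  0.06528343] [ 0.42954248 -0.31291594  0.19662317] 0.08554301021499285 [-0.15  0.37  0.84  1.97 -0.33  0.94  0.78]
turn units [0.   0.   0.01]
shift (in final axes) [0.0001 0.     0.0966] tcp [ 0.4295 -0.313   0.1966] t 21.48
```

View pics/w12.png

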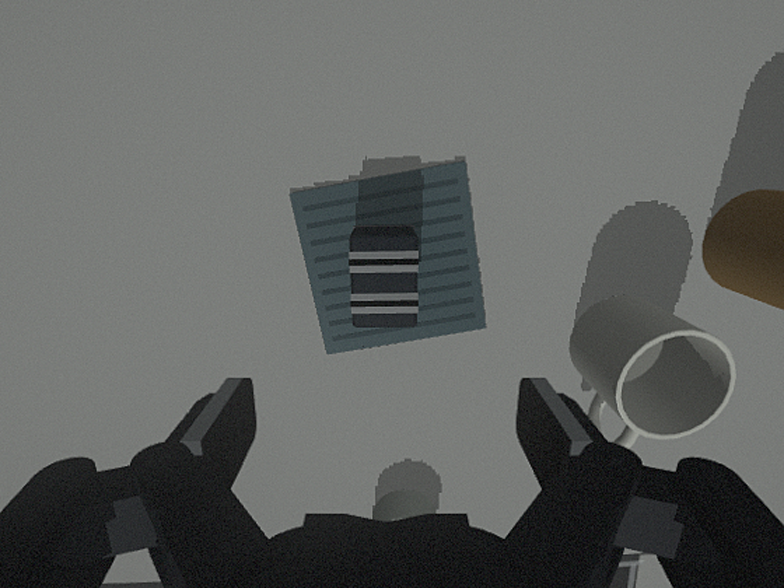

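View pics/t12.png

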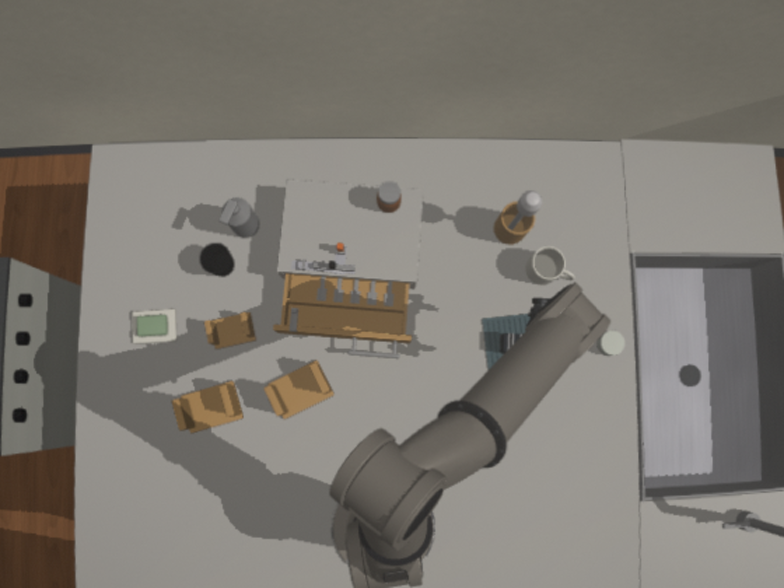

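```bash
python3 - <<'E'
from h import *
import pickle
f,o=pickle.load(open('w12.pkl','rb'))
save(f,'w12c',(200,105,360,260),5)
p=atz(f,np.array([(352,327),(417,326)])/1.4,.054,o);print(p.round(4), p.mean(0)+[np.cos(np.radians(85.6))*.032,.0319,0])
# stand in top12
f,o=pickle.load(open('top12.pkl','rb')); save(f,'t12c',(140,215,190,255),14)
E
```

```text
[[ 0.405  -0.3433  0.054 ]
 [ 0.4488 -0.3459  0.054 ]] [ 0.42937114 -0.31266154  0.054     ]
```

View pics/w12c.png

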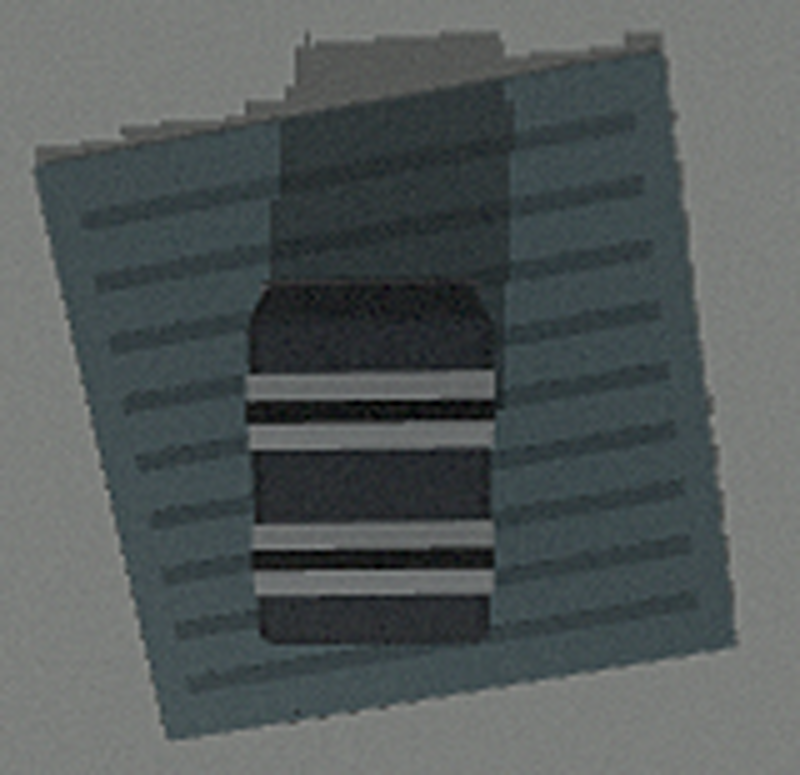

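View pics/t12c.png

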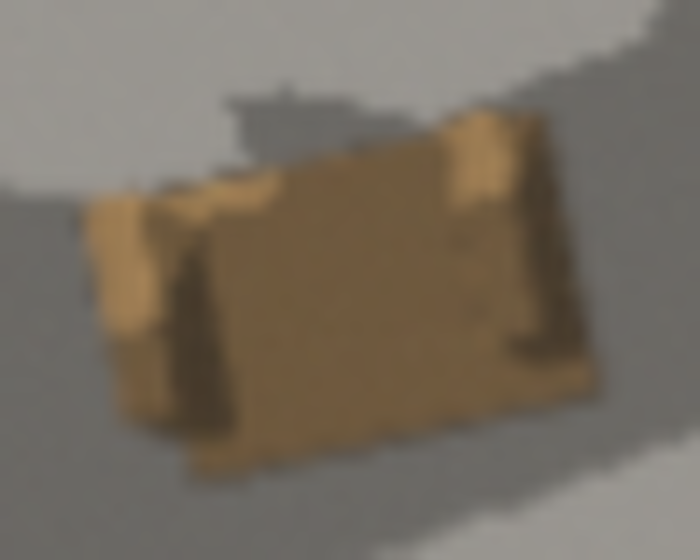

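send_rows(series=[[[0,0,0.04],[0,0,0]],[[0,0,0.05],[0,0,0]],[[0,0,0.04],[0,0,0]],[[0,0,0.03],[0,0,0]],[[0,0,0.012],[0,0,0]],[[0,0,0.006],[0,0,0]],[[0,0,0],[0,0,0]]])

```text
clock: 22.4
tcp_pos: [0.43, -0.3134, 0.0194]
orientation: [3.139, -0.122, 0.001]
contact_force: [0.8, 0.7, -0.1]
grip_width: 0.0853
```

send_rows(series=[[[0,0,0],[0,0,0]],[[0,0,0],[0,0,0]],[[0,0,0],[0,0,0]],[[0,0,0],[0,0,0]],[[0,0,0],[0,0,0]]], fingers=255, grip_force=40)

```text
clock: 23.02
tcp_pos: [0.4298, -0.3132, 0.0194]
orientation: [-3.139, 0.122, -0.001]
contact_force: [-1.2, 1.0, 6.9]
grip_width: 0.0435
```

send_rows(series=[[[0,0,-0.01],[0,0,0]],[[0,0,-0.04],[0,0,0]],[[0,0,-0.05],[0,0,0]],[[0,0,-0.05],[0,0,0]],[[0.004,-0.02,-0.05],[0,0,0]],[[0.008,-0.04,0],[0,0,0]],[[0.008,-0.04,0],[0,0,0]],[[0.008,-0.04,0],[0,0,0]],[[0.008,-0.04,0],[0,0,0]],[[0.008,-0.04,0],[0,0,0]],[[0.008,-0.04,0],[0,0,0]],[[0.008,-0.04,0],[0,0,0]],[[0.004,-0.04,0],[0,0,0]],[[-0.013,-0.039,0],[0,0,0]],[[-0.013,-0.039,0],[0,0,0]],[[-0.013,-0.039,0],[0,0,0]],[[-0.013,-0.039,0],[0,0,0]],[[-0.013,-0.039,0],[0,0,0]],[[-0.013,-0.04,0],[0,0,0]],[[0,0,0],[0,0,0]]])

```text
clock: 25.52
tcp_pos: [0.4585, 0.265, 0.2186]
orientation: [-3.139, 0.112, 0.001]
contact_force: [-0.0, 0.0, -3.3]
grip_width: 0.0436
```

send_rows(series=[[[0,0,0],[0,0,-0.855]],[[0,0,0],[0,0,-0.855]],[[0,0,0],[0,0,-0.855]],[[0,0,0],[0,0,-0.855]],[[0,0,0],[0,0,0]],[[0,0,0],[0,0,0]]])

```text
clock: 26.28
tcp_pos: [0.4603, 0.2606, 0.2188]
orientation: [3.123, 0.343, -0.0]
contact_force: [0.8, 0.3, -3.2]
grip_width: 0.0436
```

```bash
python3 - <<'E'
from h import *
import pickle
o=r.get_obs();print(o['contact_force'],o['tcp_pos'],o['grip_width'],o['joints'].round(2))
f=grab_frame('wrist'); save(f,'w13',s=1.4);pickle.dump((f,o),open('w13.pkl','wb'))
rel([.461,.353,.2],12.7)
E
```

```text
[ 0.77375762  0.34614836 -3.19751128] [0.46025349 0.26063674 0.2188441 ] 0.043620197015119995 [-1.18  0.29  0.67  1.95 -0.22  0.97 -0.19]
turn units [ 0.    0.   -0.03]
shift (in final axes) [ 0.021  -0.0897  0.0188] tcp [0.4602 0.2608 0.2188] t 26.32
```

View pics/w13.png

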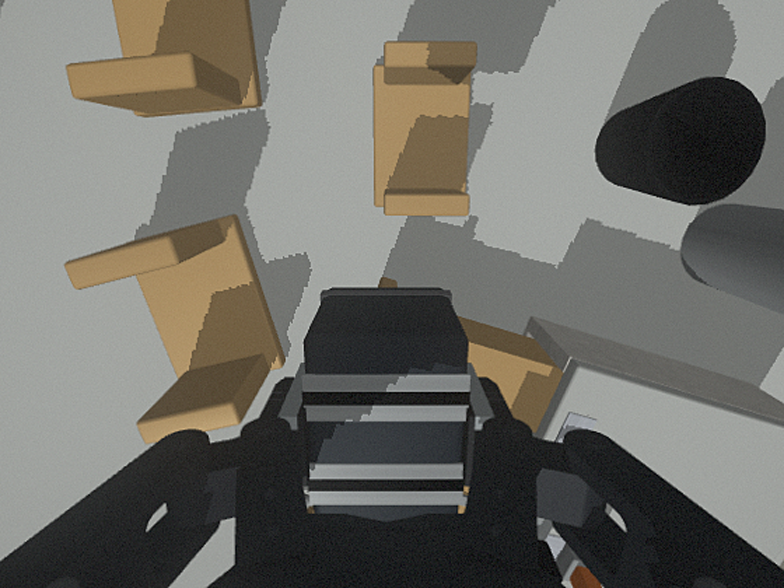

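```bash
python3 - <<'E'
from h import *
import pickle
f,o=pickle.load(open('w13.pkl','rb'))
save(f,'w13c',(255,20,355,165),4)
E
```

```text
(no output)
```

View pics/w13c.png

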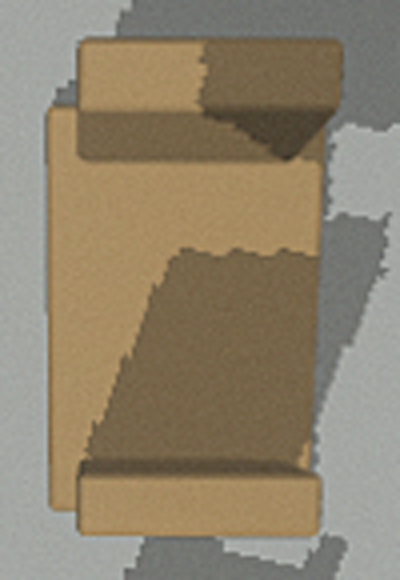

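```bash
python3 - <<'E'
from h import *
import pickle
from scipy.optimize import least_squares
f,o=pickle.load(open('w13.pkl','rb'))
c=lambda L:np.array(L,float)/4+[255,20]-[.375,.375]
A=atz(f,c([(78,38),(342,38),(78,110),(342,108),(78,475),(320,475),(78,536),(320,536)]),.075,o); print(A[:,:2].round(4))
B=atz(f,c([(49,106),(49,510)]),.012,o);print(B[:,:2].round(4))
L=lambda i,j:np.linalg.norm(A[i]-A[j]).round(4)
print('lens x',L(0,1),L(2,3),L(4,5),L(6,7),'inner gap',L(2,4),L(3,5),'outer',L(0,6),L(1,7))
c1=A[2:6].mean(0);c2=A[[0,1,6,7]].mean(0);print('centre',c1,c2)
print('yaw',[np.degrees(np.arctan2(*(A[j]-A[i])[[1,0]])).round(2) for i,j in((0,1),(2,3),(4,5),(6,7))],[np.degrees(np.arctan2(-(A[i]-A[j])[0],(A[i]-A[j])[1])).round(2) for i,j in((0,6),(1,7),(2,4),(3,5))])
# model fit in pixels
m=np.array([(-27,50,75),(27,50,75),(-27,36,75),(27,36,75),(-27,-36,75),(27,-36,75),(-27,-50,75),(27,-50,75),(-35,50,12),(-35,-50,12),(-27,36,12)])/1000.
px=c([(78,38),(342,38),(78,110),(342,108),(78,475),(320,475),(78,536),(320,536),(49,106),(49,510),(78,158)])
def res(p):
    Rz=R.from_euler('z',p[2]).as_matrix(); return (proj(f,m@Rz.T+[p[0],p[1],0],o)-px).ravel()
s=least_squares(res,[.461,.353,.22],loss='soft_l1');print(s.x,np.degrees(s.x[2]),s.fun.reshape(-1,2).round(1).tolist())
t,oo=pickle.load(open('top12.pkl','rb'))
rz=R.from_euler('z',s.x[2]).as_matrix(); print('top proj (14x crop)',((proj(t,m@rz.T+[s.x[0],s.x[1],0])-[140,215])*14).round(0).tolist())
E
```

```text
[[0.4288 0.3983]
 [0.4803 0.41  ]
 [0.4316 0.3853]
 [0.4838 0.3975]
 [0.4473 0.3145]
 [0.4987 0.326 ]
 [0.4502 0.3017]
 [0.5023 0.3134]]
[[0.4216 0.3965]
 [0.4424 0.3001]]
lens x 0.0529 0.0535 0.0527 0.0534 inner gap 0.0725 0.073 outer 0.0989 0.0991
centre [0.46536019 0.35584729 0.075     ] [0.46537368 0.35580924 0.075     ]
yaw [np.float64(12.79), np.float64(13.17), np.float64(12.65), np.float64(12.63)] [np.float64(12.51), np.float64(12.8), np.float64(12.51), np.float64(11.84)]
[0.46553149 0.35588287 0.2180448 ] 12.49304681219818 [[-0.3, -0.9], [1.1, -0.5], [-0.3, 0.1], [0.2, 0.9], [-0.3, -0.5], [1.2, -0.4], [-0.3, 0.5], [0.4, 0.6], [-0.9, -0.9], [-0.3, 0.5], [-0.0, 1.4]]
top proj (14x crop) [[108.0, 408.0], [64.0, 180.0], [167.0, 395.0], [123.0, 167.0], [470.0, 327.0], [425.0, 99.0], [529.0, 314.0], [483.0, 86.0], [177.0, 461.0], [583.0, 371.0], [227.0, 416.0]]
```

```bash
python3 - <<'E'
from h import *
rel([.4655,.3558,.2],12.6)
E
```

```text
turn units [ 0.    0.   -0.01]
shift (in final axes) [ 0.0259 -0.0915  0.0188] tcp [0.4602 0.2608 0.2188] t 26.32
```

send_rows(series=[[[0.0086,-0.0305,0],[0,0,0]],[[0.0086,-0.0305,0],[0,0,0]],[[0.0087,-0.0305,0],[0,0,0]],[[0,0,0.03],[0,0,0]],[[0,0,0.04],[0,0,0]],[[0,0,0.034],[0,0,0]],[[0,0,0],[0,0,0]],[[0,0,0],[0,0,0]]])

```text
clock: 27.32
tcp_pos: [0.4664, 0.3566, 0.116]
orientation: [-3.122, -0.345, -0.002]
contact_force: [0.5, -0.4, -1.5]
grip_width: 0.0436
```

```bash
python3 - <<'E'
from h import *
import pickle
o=r.get_obs();print(o['contact_force'],o['tcp_pos'],o['grip_width'])
f=grab_frame('wrist'); save(f,'w14',s=1.4);pickle.dump((f,o),open('w14.pkl','wb'))
f=grab_frame('scene'); save(f,'s14',(270,90,370,170),7)
rel([.4655,.3558,.0274],12.6)
E
```

```text
[ 0.46031719 -0.3656101  -1.47822127] [0.46635147 0.35659329 0.11604348] 0.04364736441626587
turn units [-0.02 -0.03  0.01]
shift (in final axes) [-0.0013  0.0009  0.0892] tcp [0.4666 0.3569 0.1166] t 27.43
```

View pics/w14.png

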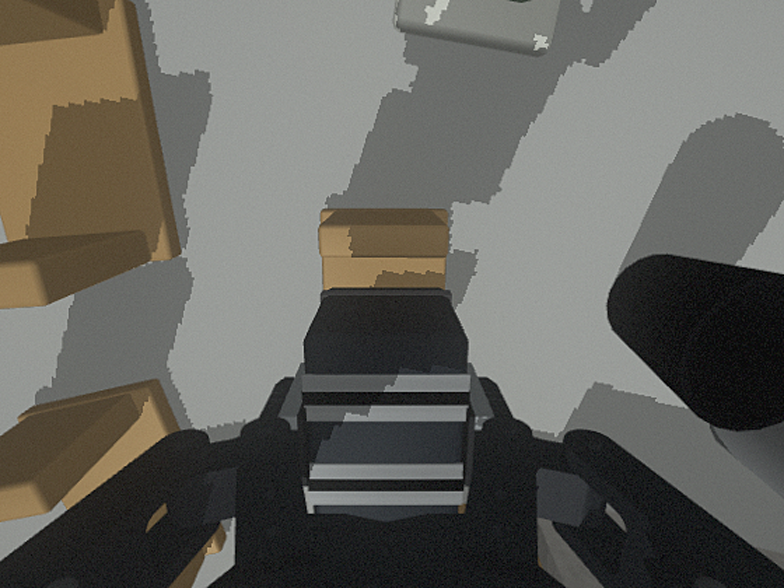

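View pics/s14.png

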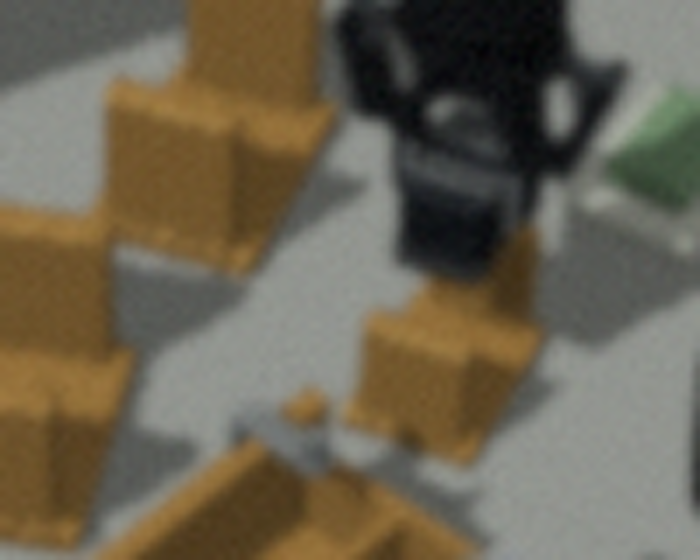

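```bash
python3 - <<'E'
from h import *
import pickle
f,o=pickle.load(open('w14.pkl','rb'))
m=np.array([(-27,50,75),(27,50,75),(-27,36,75),(27,36,75),(-35,50,12),(35,50,12)])/1000.
rz=R.from_euler('z',np.radians(12.5)).as_matrix(); print((proj(f,m@rz.T+[.4655,.3558,0],o)*1.4).round(0).tolist())
A=atz(f,np.array([(319,256),(448,256),(319,223),(448,223)])/1.4,.075,o); l=(A-[.4655,.3558,0])@rz; print(l.round(4))
l=(o['tcp_pos']-[.4655,.3558,0])@rz;print('tcp in stand',l)
# lower +y edge of held sharpener (bottom) and top
s=np.array([(-22,32,0),(22,32,0),(-22,32,50),(22,32,50),(-22,-32,50),(22,-32,50)])/1000.
T=R.from_rotvec(o['orientation']).as_matrix()
rz2=R.from_euler('z',np.radians(12.6)).as_matrix()
print('sharpener pred',(proj(f,s@rz2.T+o['tcp_pos']-[0,0,.0154],o)*1.4).round(0).tolist())
E
```

```text
[[316.0, 224.0], [449.0, 225.0], [318.0, 258.0], [448.0, 259.0], [318.0, 210.0], [448.0, 210.0]]
[[-0.0264  0.037   0.075 ]
 [ 0.027   0.0372  0.075 ]
 [-0.0259  0.0506  0.075 ]
 [ 0.0264  0.0507  0.075 ]]
tcp in stand [0.00100299 0.0005902  0.11604348]
sharpener pred [[324.0, 282.0], [446.0, 282.0], [299.0, 331.0], [472.0, 331.0], [312.0, 531.0], [459.0, 531.0]]
```

```bash
python3 - <<'E'
from h import *
import pickle
f,o=pickle.load(open('w10.pkl','rb'))
T=R.from_rotvec(o['orientation']).as_matrix()
# tool frame: x jaw, y, z down ; sharpener bottom at z=-... 
for zz in (0,9,50):
    P=np.array([(-.032,-.022),(.032,-.022)]); W=np.c_[P,np.full(2,.013-zz/1000.)]@T.T+o['tcp_pos']
    print('w10',zz,(proj(f,W,o)*1.4).round(0).tolist())
save(f,'w10c',(180,200,370,375),4)
f,o=pickle.load(open('w14.pkl','rb'));save(f,'w14c',(200,140,350,375),2.5)
T=R.from_rotvec(o['orientation']).as_matrix()
for zz in (0,9,50):
    P=np.array([(-.022,-.032),(.022,-.032),(-.022,.032)]); W=np.c_[P,np.full(3,.0154-zz/1000.)]@T.T+o['tcp_pos']
    print('w14',zz,(proj(f,W,o)*1.4).round(0).tolist())
E
```

```text
w10 0 [[300.0, 312.0], [476.0, 312.0]]
w10 9 [[296.0, 320.0], [481.0, 320.0]]
w10 50 [[265.0, 373.0], [514.0, 373.0]]
w14 0 [[324.0, 282.0], [446.0, 282.0], [331.0, 435.0]]
w14 9 [[321.0, 289.0], [449.0, 289.0], [328.0, 449.0]]
w14 50 [[299.0, 331.0], [471.0, 331.0], [311.0, 531.0]]
```

View pics/w10c.png

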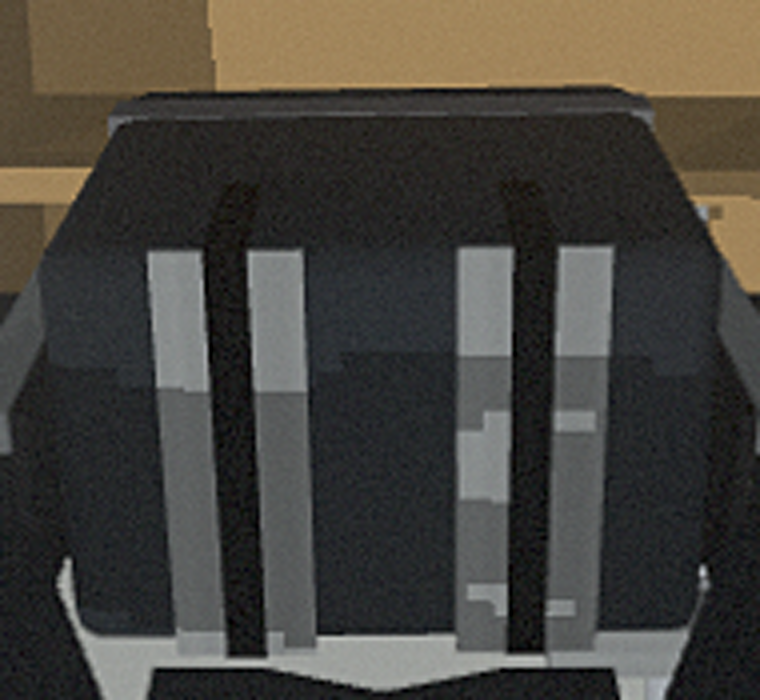

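View pics/w14c.png

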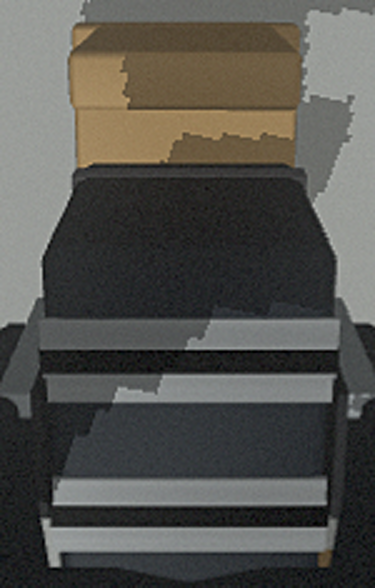

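```bash
python3 - <<'E'
from h import *
import pickle
def tool(P,o): return (P-o['tcp_pos'])@R.from_rotvec(o['orientation']).as_matrix()
f,o=pickle.load(open('w10.pkl','rb'))
c=np.array([(228,400),(527,400),(380,115)])/4+[180,200]-.375
print('w10 slots tool', tool(atz(f,c[:2],o['tcp_pos'][2]+.037,o),o).round(4))
f,o=pickle.load(open('w12.pkl','rb'))
c=np.array([(371,411),(373,559)])/5+[200,105]-.4
A=atz(f,c,.054,o);print('w12',A.round(4),A.mean(0), tool(A,o).mean(0))
f,o=pickle.load(open('w14.pkl','rb'))
c=np.array([(190,362),(190,516)])/2.5+[200,140]-.3
print('w14 tool',tool(atz(f,c,o['tcp_pos'][2]+.0346,o),o).round(4))
f,o=pickle.load(open('w8.pkl','rb'))
c=np.array([(284,310),(458,310)])/6+[240,160]
A=atz(f,c,.07,o);print('w8',A.round(4),A.mean(0))
E
```

```text
w10 slots tool [[-0.0154 -0.0086 -0.0371]
 [ 0.0124 -0.0085 -0.037 ]]
w12 [[ 0.4296 -0.3     0.054 ]
 [ 0.4278 -0.328   0.054 ]] [ 0.42867966 -0.31401175  0.054     ] [-0.00071943  0.00114578  0.14262357]
w14 tool [[ 0.0002 -0.0128 -0.0346]
 [ 0.0003  0.015  -0.0346]]
w8 [[0.4793 0.0236 0.07  ]
 [0.4814 0.0515 0.07  ]] [0.48033132 0.03751653 0.07      ]
```

send_rows(series=[[[-0.001,0,0.015],[0,0,0]],[[0,0,0.01],[0,0,0]],[[0,0,0.01],[0,0,0]],[[0,0,0.01],[0,0,0]],[[0,0,0.01],[0,0,0]],[[0,0,0],[0,0,0]]])

```text
clock: 28.18
tcp_pos: [0.464, 0.3556, 0.0588]
orientation: [3.121, 0.346, -0.002]
contact_force: [-0.1, 0.3, -1.7]
grip_width: 0.0434
```

```bash
python3 - <<'E'
from h import *
import pickle
o=r.get_obs();print(o['contact_force'],o['tcp_pos'],o['grip_width'])
f=grab_frame('wrist'); save(f,'w15',(180,100,380,380),2.1);pickle.dump((f,o),open('w15.pkl','wb'))
f=grab_frame('scene'); save(f,'s15',(270,90,370,170),7)
rel([.4653,.357,.0274],12.6)
E
```

```text
[-0.0766909   0.25892319 -1.65527041] [0.46398967 0.35561577 0.05882746] 0.04335161646672976
turn units [ 0.   -0.    0.01]
shift (in final axes) [ 0.0009 -0.0008  0.0324] tcp [0.4646 0.356  0.0598] t 28.27
```

View pics/w15.png

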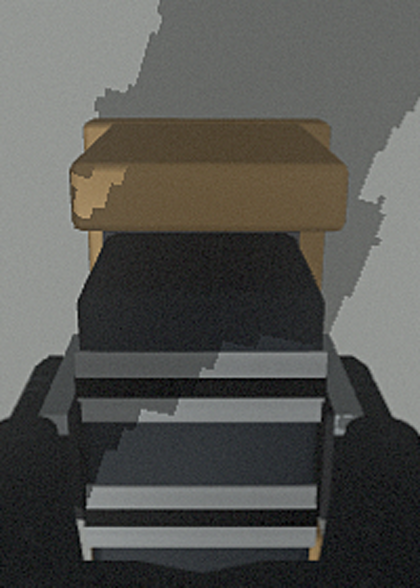

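View pics/s15.png

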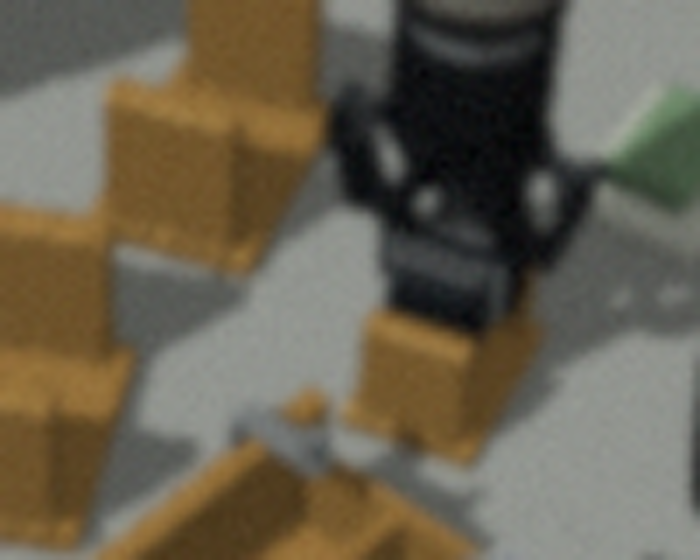

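send_rows(series=[[[0,-0.0005,0.008],[0,0,0]],[[0,0,0.008],[0,0,0]],[[0,0,0.006],[0,0,0]],[[0,0,0.004],[0,0,0]],[[0,0,0],[0,0,0]]])

```text
clock: 28.9
tcp_pos: [0.4642, 0.3563, 0.0334]
orientation: [3.122, 0.346, -0.001]
contact_force: [0.3, 0.2, -2.1]
grip_width: 0.0432
```

send_rows(series=[[[0,0,0.002],[0,0,0]],[[0,0,0.001],[0,0,0]],[[0,0,0],[0,0,0]]])

```text
clock: 29.28
tcp_pos: [0.4643, 0.3566, 0.0308]
orientation: [-3.122, -0.346, 0.0]
contact_force: [0.1, -0.1, -1.9]
grip_width: 0.0435
```

send_rows(series=[[[0.001,0,0.001],[0,0,0]],[[0,0,0.001],[0,0,0]],[[0,0,0],[0,0,0]]])

```text
clock: 29.65
tcp_pos: [0.4653, 0.3567, 0.0287]
orientation: [3.122, 0.346, -0.0]
contact_force: [-0.2, -0.6, -1.8]
grip_width: 0.0434
```

send_rows(series=[[[0,0,0.001],[0,0,0]],[[0,0,0.0005],[0,0,0]],[[0,0,0],[0,0,0]]])

```text
clock: 30.02
tcp_pos: [0.4653, 0.3567, 0.0275]
orientation: [-3.122, -0.346, 0.0]
contact_force: [-0.4, -0.5, 1.2]
grip_width: 0.0435
```

Contact came at the predicted height (TCP 0.0275). I'll look before letting go.

```bash
python3 - <<'E'
from h import *
import pickle
o=r.get_obs();print(o['contact_force'],o['tcp_pos'])
f=grab_frame('wrist'); save(f,'w16',(180,80,380,380),2);pickle.dump((f,o),open('w16.pkl','wb'))
m=np.array([(0,36,75),(0,50,75)])/1000.
E
```

```text
[-0.38475947 -0.53250919  1.17000862] [0.46534509 0.35674875 0.02751682]
```

View pics/w16.png

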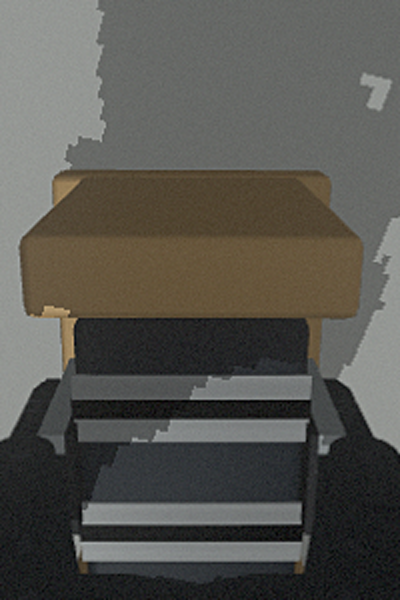

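send_rows(series=[[[0,0,0],[0,0,0]],[[0,0,0],[0,0,0]],[[0,0,0],[0,0,0]],[[0,0,0],[0,0,0]],[[0,0,-0.015],[0,0,0]],[[0,0,-0.03],[0,0,0]],[[0,0,-0.05],[0,0,0]],[[0,0.01,-0.05],[0,0,0]],[[0,0.03,-0.03],[0,0,0]],[[0,0.03,0],[0,0,0]],[[0,0.02,0],[0,0,0]],[[0,0,0],[0,0,0]]], fingers=0)

```text
clock: 31.58
tcp_pos: [0.4853, 0.2674, 0.2025]
orientation: [-3.123, -0.342, 0.0]
contact_force: [0.9, 1.3, -0.0]
grip_width: 0.0851
```

```bash
python3 - <<'E'
from h import *
import pickle
o=r.get_obs();print(o['contact_force'],o['tcp_pos'],o['grip_width'],o['clock'])
f=grab_frame('wrist'); save(f,'w17',(200,10,360,190),4);save(f,'w17f',s=1.4);pickle.dump((f,o),open('w17.pkl','wb'))
f=grab_frame('top'); save(f,'t17',s=1.4)
f=grab_frame('scene'); save(f,'s17',(200,80,400,240),4)
E
```

```text
[ 8.57570826e-01  1.30639455e+00 -6.42909220e-04] [0.48525952 0.26742182 0.20250785] 0.08514752942337783 31.575
```

View pics/w17.png

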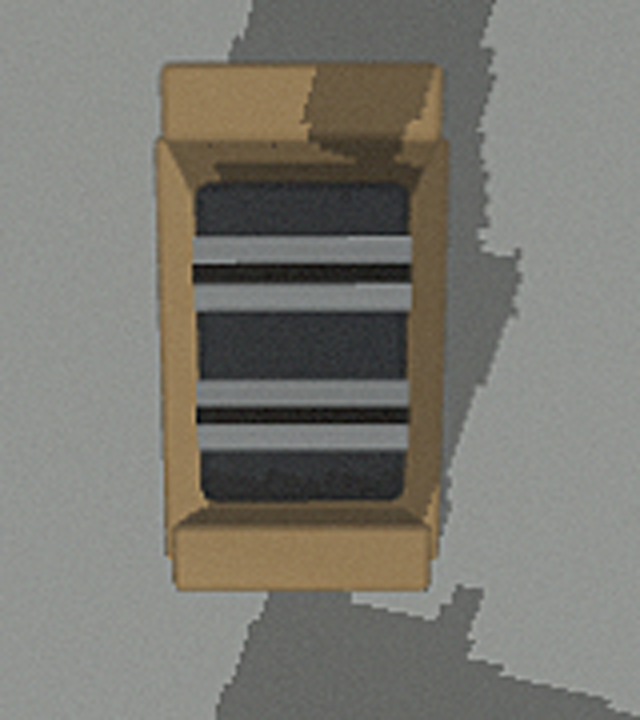

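View pics/t17.png

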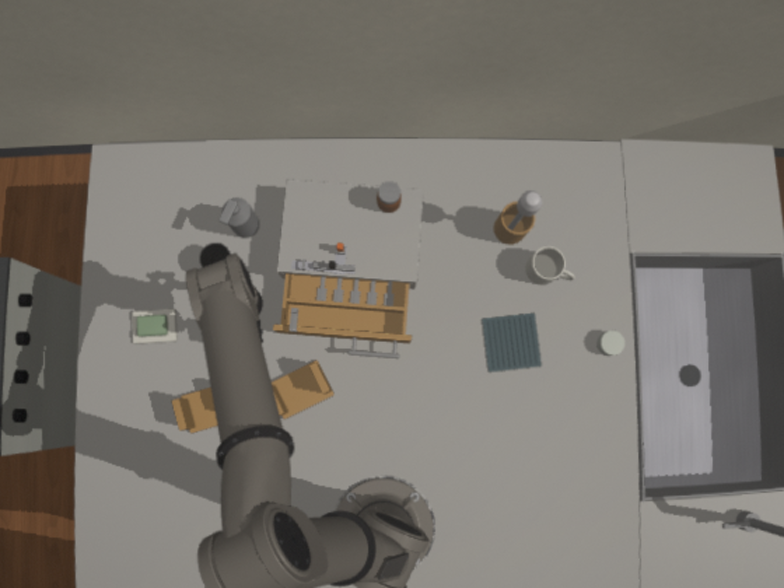

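View pics/s17.png

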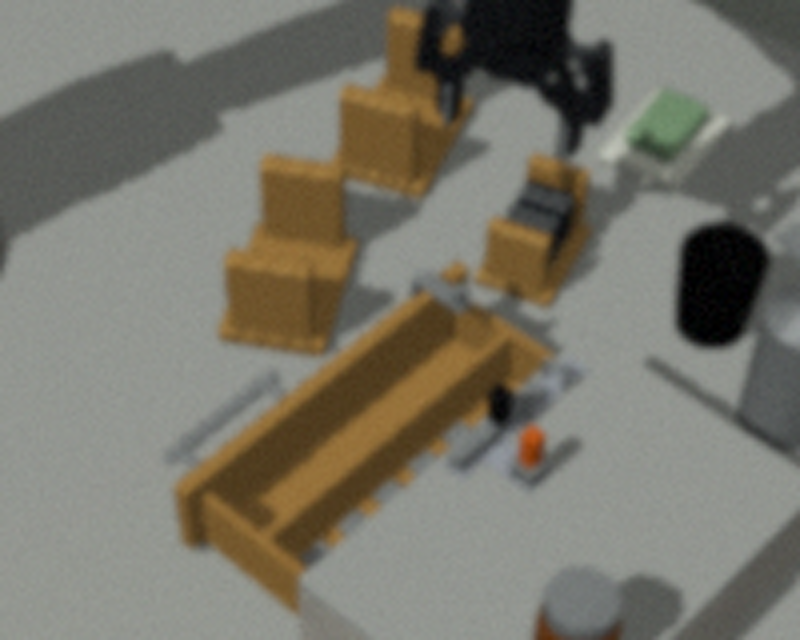

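```bash
python3 - <<'E'
from h import *
import pickle
f,o=pickle.load(open('w17.pkl','rb'))
c=lambda L:np.array(L,float)/4+[200,10]-.375
s=atz(f,c([(197,183),(409,183),(203,500),(405,500)]),.062,o)
k=atz(f,c([(161,139),(442,139),(176,526),(431,526)]),.075,o)
T=R.from_euler('z',np.radians(12.5)).as_matrix()
print('sharpener',s.mean(0)[:2],'stand',k.mean(0)[:2],'diff in stand axes',((s.mean(0)-k.mean(0))@T)[:2])
sh=s@T; print('dims',(sh[1]-sh[0])[:2],(sh[0]-sh[2])[:2])
print(r.get_obs()['clock'])
E
```

```text
sharpener [0.46601539 0.3553525 ] stand [0.46571215 0.35578436] diff in stand axes [ 0.00020257 -0.00048726]
dims [4.27151618e-02 2.74753244e-05] [3.67841006e-05 6.24521077e-02]
31.725
```

The sharpener is centred to within 0.5 mm, sits square and is flat at the right height. The gripper is clear of everything, so I'm handing in.

```bash
python3 - <<'E'
from h import *
print(r.hand_in())
E
```

```text
the job is handed in; nothing more can be done
None
```

The whole job was done in the order asked, and I handed it in at about 32 s on the clock; the hand-in gave no verdict.

1. **Catch and bolt:** I pushed the orange catch back to its stop and drew the black-knobbed bolt right to its stop; the force rose at the end of both.
2. **Tray:** I hooked the bar handle and pulled the tray out by about 0.118 m of its 0.13 m travel.
3. **Sharpener:** I lifted it out by its narrow ends, stood it on the mat and let go. Then I took it again by its broad slotted sides (grip width 43.5 mm) and lowered it into the smallest stand. It touched down with about 3 N, at the height I had worked out.

**Last checks:**
- In the last wrist picture the sharpener sits square between the cheeks, 0.2 mm off centre in x and 0.5 mm in y.
- In the last top and scene pictures the tray is still out, the catch and bolt are undone, and I saw none of the other things moved. The arm hid part of the top view.
- The gripper was open and clear of everything.

**What disagreed:** the top camera placed things about 4–5 mm away from where the wrist camera did. I went by the wrist camera because its positions matched the contacts I felt.

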